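Change the reagent jars on the bottle mixer and restart it

ROBOT

A 7-joint arm with a two-finger parallel gripper is mounted at the origin on the work surface. World frame = base frame: x ahead of the robot, y to its left, z up, the work surface at z = 0. Lengths are in mm, angles in rad, forces in N, time in s.
With the tool pointing down it reaches from about 350 to 900 mm from the base axis. Payload 8.1 kg.
Tool frame: the origin (TCP) lies at the very end of the fingers, on their centre line; the grasp point (between the pads) lies 19 mm behind it; x points along the fingers, z is the direction in which the jaws open and shut, and the axes are right-handed (so a half turn about x gives the same grasp; the last joint's range is limited). The gripper opens to 92 mm and grips with 3 to 60 N. Pads are 19 mm wide; open, the fingers measure 130 mm over their backs; the gripper's body (75 mm by 190 mm) begins 47 mm behind the grasp point.
Start: joints at [1.068, 0.434, 0.025, 1.573, -0.012, 1.134, -0.075], TCP at [243.25, -575.735, 226.742] pointing down, gripper open.
Joint ranges: [-2.62, 2.62], [-0.44, 2.09], [-1.27, 1.32], [0.08, 2.57], [-1.32, 4.46], [0.12, 2], [-2.74, 2.74]. Speed limits (rad/s): [2.22, 2.22, 3.01, 3.01, 3.14, 3.14, 3.14].

INTERFACE

Orientations are given as a 3x3 rotation matrix whose columns are the frame's x, y, z axes.
In Python, from plant import bot, cams gives the robot as it stands. The module is installed in compiled form; this text tells all that it offers.
- The arm moves only by the tool apply_moves, never from a script. Its argument "motion" is a list of rows, each a list of 7 numbers: the shift along the tool's x, y, z in mm, then the turn, a rotation vector about the tool's x, y, z in rad, then the closure, from 0 (fully open) to 1 (shut). A call has exactly 5 rows; each row shifts and turns the commanded pose from where the row before left it, along the tool's axes as they then stand; what a row does not reach is not made up. A row lasts 1/12 s, in which the tool goes at most 41.7 mm and 7.16 degrees, less where a joint would pass 70% of its speed; a pose out of reach is approached as far as the arm can. A call is refused whole if a number of a shift passes 41.7 or a number of a turn 0.125, either way. A call with a gripper value outside its range is refused whole. The fingers move at their own pace and stop on an object; "newtons" is the grip in N (left out, the last holds). Time passes only in rows, so rows that do not move let the fingers close, or fill a call up. It gives the time, the measured TCP pose, the force and the opening at its end, in the units of the state.
- bot.read_state(): the state, without advancing time (a new reading comes with each control period).
- cams.get_image(name): name is "scene" or "side" or "wrist"; returns the picture (384x512x3 uint8, red, green, blue); there is no depth.
- cams.calibration(name): a dict with "mtx" (3x3 intrinsics, pixels), "rvec" (rotation vector, rad) and "tvec" (3), from world to camera coordinates, as OpenCV has them. Camera axes: x right, y down, z forward; pixel columns grow to the right and rows downward; lengths in mm; the calibration is good to about 2 mm. A picture is of the moment at which its call begins: read the wrist's pose just before it. calibration takes no time and is no camera call; for the wrist camera it gives the pose at the moment of the call.
- bot.sign_off(): hands the job in, once; it reports no verdict.
The state is a dict: "clock": time; "joint_positions": joint angles; "joint_velocities": joint speeds; "effort": joint torques, N m; "eef_pos": TCP position; "tcp_rot": TCP orientation; "wrist_force": force on the tool from outside, world axes, zero at the start; "wrist_torque": the same for the moment, N m; "width": opening from 0.0 (shut) to 1.0 (fully open).
Only numpy, scipy, OpenCV 4.12 (cv2) and the standard library are available. Lean on these libraries where they do the work, as an engineer would, in place of code of your own. Each camera call takes 0.05 s, during which the arm holds its last target.

TASK

Slide the mixer's speed slider fully down to zero, then move the spent white-capped jars from the mixer into the yellow discard tub and stand every red-capped jar upright in a bay of its own on the mixer. With the speed still at zero and all jars changed, swing the retaining gate closed until its bar rests in the yellow catch, and only then slide the speed up to the red mark, lining the middle of the grip up with it. Leave the red mark, the blue-capped jar and everything else on the bench where they are.

Things in the scene. Friction and masses are not known exactly. Their poses are not given: they have to be found in the camera images.
- mixer: low white bottle mixer, 200 x 200 mm, fixed. Origin: centre of its underside; x away from the robot (its front with the gate is at -x), y left, z up. Black platform, top at z = 48 mm, divided by steel walls 6 mm thick up to z = 63 mm into four square bays, inner width 72 mm, centred at x = +-39, y = +-39 mm. Gate post 14 mm across at x = -108, y = -95, top z = 96 mm
- catch (a point): middle of the yellow catch fork at the left front corner of the mixer (x = -104, y = 85, z = 85 mm in the mixer's frame), 34 (x) x 14 (y) x 30 mm, top at z = 100 mm, open towards the front (-x); the closed gate's bar lies in it
- gate (a joint): angle of the gate (rad): 0 = closed, the bar lying along the mixer's front in the yellow catch fork; it grows as the bar swings out towards -x about its vertical hinge, stop at 1.3. It stays where it is left (about 0.06 N m of friction)
- gate_handle (a point): top centre of the gate's upright blue handle, a round post 18 mm across standing 55 mm tall on the middle line of the bar (bar 12 mm thick, 190 mm long, its centre line 85 mm above the mixer's underside), 100 mm from the hinge axis. When closed the handle is at x = -108, y = +5 mm in the mixer's frame
- gate_hinge (a point): the point of the gate's vertical hinge axis at the height of the bar: x = -108, y = -95, z = 85 mm in the mixer's frame. From it the closed bar points along the mixer's +y, the open one turns towards -x
- controller: speed controller of the mixer, a grey box 105 x 200 mm, 30 mm high, fixed to the bench. Origin: centre of its underside; the slider's track runs along its y axis at x = -22 mm on a 14 mm high aluminium rail 40 mm wide and 170 mm long (its top at z = 44 mm); a white scale with a red mark lies beside it at x = 11 to 47 mm
- speed (a joint): position of the black slider grip (m): 0 = zero speed, at the -y end stop, grows towards the controller's +y, stop at 0.12. Friction about 2 N, it stays where it is left. Grip centre at y = -60 mm + value in the controller's frame
- speed_top (a point): top centre of the black slider grip, a block 28 mm (x, across the track) by 20 mm (y, along the track) by 40 mm tall; top at 84.5 mm above the controller's underside
- mark (a joint): position of the red mark on the same scale as the slider (m): the slider is at the mark when both values are equal. The mark is stiff (25 N) and is not to be moved
- mark_top (a point): top centre of the red mark, a flat bar 34 mm (x) by 5 mm (y), top 37.5 mm above the controller's underside; its y axis is that of the controller
- tub: yellow open discard tub, outside 130 (x) x 190 (y) x 50 mm, walls and floor 5 mm, fixed to the bench. Origin: centre of its underside
- control: a closed amber jar, an upright cylinder 52 mm across (body and ridged cap alike) and 78 mm tall, with a white paper band and a blue cap (the top 22 mm); the control sample, about 160 g, standing among the red-capped jars; not part of the job. Origin: centre of its underside, its z axis points up through the cap
- fresh1: a closed amber jar, an upright cylinder 52 mm across (body and ridged cap alike) and 78 mm tall, with a white paper band and a red cap (the top 22 mm); a fresh reagent jar, about 160 g, standing on the bench at the left. Origin: centre of its underside, its z axis points up through the cap. May be absent
- fresh2: a closed amber jar, an upright cylinder 52 mm across (body and ridged cap alike) and 78 mm tall, with a white paper band and a red cap (the top 22 mm); a fresh reagent jar, about 160 g, standing on the bench at the left. Origin: centre of its underside, its z axis points up through the cap. May be absent
- fresh3: a closed amber jar, an upright cylinder 52 mm across (body and ridged cap alike) and 78 mm tall, with a white paper band and a red cap (the top 22 mm); a fresh reagent jar, about 160 g, standing on the bench at the left. Origin: centre of its underside, its z axis points up through the cap. May be absent
- fresh4: a closed amber jar, an upright cylinder 52 mm across (body and ridged cap alike) and 78 mm tall, with a white paper band and a red cap (the top 22 mm); a fresh reagent jar, about 160 g, standing on the bench at the left. Origin: centre of its underside, its z axis points up through the cap. May be absent
- spent1: a closed amber jar, an upright cylinder 52 mm across (body and ridged cap alike) and 78 mm tall, with a white paper band and a white cap (the top 22 mm); a spent jar, about 80 g, standing in a bay of the mixer. Origin: centre of its underside, its z axis points up through the cap. May be absent
- spent2: a closed amber jar, an upright cylinder 52 mm across (body and ridged cap alike) and 78 mm tall, with a white paper band and a white cap (the top 22 mm); a spent jar, about 80 g, standing in a bay of the mixer. Origin: centre of its underside, its z axis points up through the cap. May be absent
- spent3: a closed amber jar, an upright cylinder 52 mm across (body and ridged cap alike) and 78 mm tall, with a white paper band and a white cap (the top 22 mm); a spent jar, about 80 g, standing in a bay of the mixer. Origin: centre of its underside, its z axis points up through the cap. May be absent
- tube_rack: white rack of red-capped tubes, 70 x 170 x 100 mm, at the left; leave alone. Origin: centre of its underside
- beaker: empty glass beaker, 70 mm across, 85 mm tall, at the far left; leave alone. Origin: centre of its underside
- marker: black marker pen, 130 mm long, behind the mixer; leave alone. Origin: centre of its underside
- scanner: grey barcode scanner, 100 x 65 x 40 mm, at the near right; leave alone. Origin: centre of its underside
- card_box: cardboard box, 120 x 90 x 70 mm, at the right; leave alone. Origin: centre of its underside
There are look-alikes about, which are no part of the job. Leave any green look-alike of the fresh4 alone. What is shaped like the fresh3 but green is not meant.

How it is judged (in metres and radians):
On the way, in this order (a step that is already met when the one before it is completed fails the run):
1. the speed slider is at zero (value of joint speed below 0.008 m), for 0.2 s.
2. with the speed at zero, all spent jars are in the tub and all red-capped jars stand in bays (x of fresh1 in the frame of mixer between -0.06 and 0.06 m and y of fresh1 in the frame of mixer between -0.06 and 0.06 m and z of fresh1 in the frame of mixer between 0.042 and 0.054 m and angle between each of fresh1, fresh2, fresh3, fresh4's own z axis and vertical below 0.1 rad and x of fresh2 in the frame of mixer between -0.06 and 0.06 m and y of fresh2 in the frame of mixer between -0.06 and 0.06 m and z of fresh2 in the frame of mixer between 0.042 and 0.054 m and x of fresh3 in the frame of mixer between -0.06 and 0.06 m and y of fresh3 in the frame of mixer between -0.06 and 0.06 m and z of fresh3 in the frame of mixer between 0.042 and 0.054 m and x of fresh4 in the frame of mixer between -0.06 and 0.06 m and y of fresh4 in the frame of mixer between -0.06 and 0.06 m and z of fresh4 in the frame of mixer between 0.042 and 0.054 m and x of spent1 in the frame of tub between -0.065 and 0.065 m and y of spent1 in the frame of tub between -0.095 and 0.095 m and z of spent1 in the frame of tub between -0.005 and 0.04 m and x of spent2 in the frame of tub between -0.065 and 0.065 m and y of spent2 in the frame of tub between -0.095 and 0.095 m and z of spent2 in the frame of tub between -0.005 and 0.04 m and x of spent3 in the frame of tub between -0.065 and 0.065 m and y of spent3 in the frame of tub between -0.095 and 0.095 m and z of spent3 in the frame of tub between -0.005 and 0.04 m and linear speed of each of fresh1, fresh2, fresh3, fresh4, spent1, spent2, spent3 below 0.02 m/s and value of joint speed below 0.008 m), for 0.2 s.
3. with the speed at zero and the jars changed, the gate is closed in its catch (x of fresh1 in the frame of mixer between -0.06 and 0.06 m and y of fresh1 in the frame of mixer between -0.06 and 0.06 m and z of fresh1 in the frame of mixer between 0.042 and 0.054 m and angle between each of fresh1, fresh2, fresh3, fresh4's own z axis and vertical below 0.1 rad and x of fresh2 in the frame of mixer between -0.06 and 0.06 m and y of fresh2 in the frame of mixer between -0.06 and 0.06 m and z of fresh2 in the frame of mixer between 0.042 and 0.054 m and x of fresh3 in the frame of mixer between -0.06 and 0.06 m and y of fresh3 in the frame of mixer between -0.06 and 0.06 m and z of fresh3 in the frame of mixer between 0.042 and 0.054 m and x of fresh4 in the frame of mixer between -0.06 and 0.06 m and y of fresh4 in the frame of mixer between -0.06 and 0.06 m and z of fresh4 in the frame of mixer between 0.042 and 0.054 m and x of spent1 in the frame of tub between -0.065 and 0.065 m and y of spent1 in the frame of tub between -0.095 and 0.095 m and z of spent1 in the frame of tub between -0.005 and 0.04 m and x of spent2 in the frame of tub between -0.065 and 0.065 m and y of spent2 in the frame of tub between -0.095 and 0.095 m and z of spent2 in the frame of tub between -0.005 and 0.04 m and x of spent3 in the frame of tub between -0.065 and 0.065 m and y of spent3 in the frame of tub between -0.095 and 0.095 m and z of spent3 in the frame of tub between -0.005 and 0.04 m and value of joint speed below 0.008 m and value of joint gate below 0.06 rad), for 0.2 s.
4. the gate being closed, the slider is at the red mark (y of speed_top in the frame of mark_top between -0.005 and 0.005 m and value of joint gate below 0.06 rad), for 0.2 s.
At the end, for the whole second after the job is handed in: Red-capped jars stand upright (0.1 rad) and at rest in mixer bays, spent jars rest inside the tub, the gate is closed within 0.06 rad, the slider is within 5 mm of the red mark, and the blue-capped jar still stands on the bench (all of step 4 and x of fresh1 in the frame of mixer between -0.06 and 0.06 m and y of fresh1 in the frame of mixer between -0.06 and 0.06 m and z of fresh1 in the frame of mixer between 0.042 and 0.054 m and angle between each of fresh1, fresh2, fresh3, fresh4's own z axis and vertical below 0.1 rad and x of fresh2 in the frame of mixer between -0.06 and 0.06 m and y of fresh2 in the frame of mixer between -0.06 and 0.06 m and z of fresh2 in the frame of mixer between 0.042 and 0.054 m and x of fresh3 in the frame of mixer between -0.06 and 0.06 m and y of fresh3 in the frame of mixer between -0.06 and 0.06 m and z of fresh3 in the frame of mixer between 0.042 and 0.054 m and x of fresh4 in the frame of mixer between -0.06 and 0.06 m and y of fresh4 in the frame of mixer between -0.06 and 0.06 m and z of fresh4 in the frame of mixer between 0.042 and 0.054 m and x of spent1 in the frame of tub between -0.065 and 0.065 m and y of spent1 in the frame of tub between -0.095 and 0.095 m and z of spent1 in the frame of tub between -0.005 and 0.04 m and x of spent2 in the frame of tub between -0.065 and 0.065 m and y of spent2 in the frame of tub between -0.095 and 0.095 m and z of spent2 in the frame of tub between -0.005 and 0.04 m and x of spent3 in the frame of tub between -0.065 and 0.065 m and y of spent3 in the frame of tub between -0.095 and 0.095 m and z of spent3 in the frame of tub between -0.005 and 0.04 m and linear speed of each of fresh1, fresh2, fresh3, fresh4, spent1, spent2, spent3 below 0.02 m/s and angle between control's own z axis and vertical below 0.2 rad and height (world z) of control below 0.01 m and velocity of joint gate below 0.05 rad/s and velocity of joint speed below 0.01 m/s); the robot touches nothing.
It fails at once if the red mark is pushed along its scale (more than 5 mm) (distance of mark_top from where it was at the start of the episode above 0.005 m).
It fails at once if the blue-capped jar is knocked over or carried off (angle between control's own z axis and vertical above 0.7 rad or distance of control from where it was at the start of the episode above 0.1 m).
It fails at once if something else on the bench is shoved aside (more than 40 mm) (distance of any of tube_rack, beaker, marker, scanner, card_box from where it was at the start of the episode above 0.04 m).
Of fresh1, fresh2, fresh3, fresh4 only 3 to 4 are there at a start; the rules pass over those that are not, and their reading is None.
Of spent1, spent2, spent3 only 1 to 2 are there at a start; the rules pass over those that are not, and their reading is None.
At some moment in a run one of fresh1, fresh2, fresh3, fresh4 may be knocked a few centimetres aside while the robot is not near it.
Once in a run the grip may slacken for a moment while it holds something.
It also fails if it takes over 192 s, if anything falls off the work surface, if the arm or the gripper's body presses on something with over 40 N, if the wrist force passes 120 N, or if a joint passes its speed limit or range.

## Working session

There is one attempt and no reset: what is moved stays moved. The work goes in short steps, Python scripts to look and compute and a tool call to move; the robot and the scene stay as the last step left them, time stands still between calls to the robot, and variables do not carry over. Pictures are saved under pics/ and viewed, and the job is handed in when it is done.

Besides the shell and the picture viewer there is one more tool, called after "Emit:" by a JSON object that holds its "fn" and its "kwargs". apply_moves: Moves the arm, as the interface text tells. Its arguments: {"type":"object","properties":{"motion":{"type":"array"},"newtons":{"type":"number"}},"required":["motion"]}

```bash
mkdir -p pics; ls; cat > h.py <<'E'
import numpy as np, cv2
from plant import bot, cams
def snap(n,f):
    im=cams.get_image(n); cv2.imwrite('pics/'+f,cv2.cvtColor(im,cv2.COLOR_RGB2BGR)); return im
def cal(n):
    c=cams.calibration(n); R=cv2.Rodrigues(np.array(c['rvec'],float))[0]; return np.array(c['mtx'],float),R,np.array(c['tvec'],float).ravel()
def ray(n,uv,z,c=None):
    K,R,t=c or cal(n); d=R.T@np.linalg.inv(K)@np.array([uv[0],uv[1],1.]); o=-R.T@t; return o+d*(z-o[2])/d[2]
def proj(n,p,c=None):
    K,R,t=c or cal(n); q=K@(R@np.array(p,float)+t); return q[:2]/q[2]
E
python3 - <<'E'
from h import *
for n in['scene','side','wrist']:
    snap(n,n+'0.png');K,R,t=cal(n);print(n,K.tolist(),(-R.T@t).round(1),R[2].round(2))
s=bot.read_state();print(s)
E
```

```text
pics
scene [[384.5435036112672, 0.0, 256.1390924799793], [0.0, 384.5435036112672, 186.40534228374267], [0.0, 0.0, 1.0]] [1104.3 -617.4 1164.8] [-0.4   0.46 -0.79]
side [[446.5984089857266, 0.0, 249.24660660700386], [0.0, 446.5984089857266, 196.5086767690362], [0.0, 0.0, 1.0]] [  179.9 -1278.3  1148.2] [ 0.22  0.76 -0.62]
wrist [[277.7706646453428, 0.0, 250.81137369806464], [0.0, 277.7706646453428, 191.80013878871554], [0.0, 0.0, 1.0]] [ 322.1 -543.3  384.1] [-0.29 -0.12 -0.95]
{'clock': 0.15, 'joint_positions': array([ 1.0684205 ,  0.43505766,  0.02499002,  1.57387237, -0.01157429,
        1.13402201, -0.07510997]), 'joint_velocities': array([-0.00044736, -0.00147112,  0.00010831, -0.00251418,  0.00141974,
       -0.00040174, -0.0006536 ]), 'effort': array([ 2.11968443e-03, -6.68266511e+01,  9.86040048e-01, -3.14698040e+01,
       -6.04853430e-02,  3.93670262e-02,  6.38708389e-05]), 'eef_pos': array([ 243.04588362, -575.3843585 ,  226.13481002]), 'tcp_rot': array([[-5.99276538e-04,  9.21180133e-01,  3.89135970e-01],
       [ 1.05702665e-03,  3.89136406e-01, -9.21179537e-01],
       [-9.99999262e-01, -1.40714194e-04, -1.20691227e-03]]), 'wrist_force': array([-0.21367583,  0.42475245,  0.24286807]), 'wrist_torque': array([-0.02648901,  0.00066641,  0.02693188]), 'width': 0.9978410783739806}
```

View pics/scene0.png

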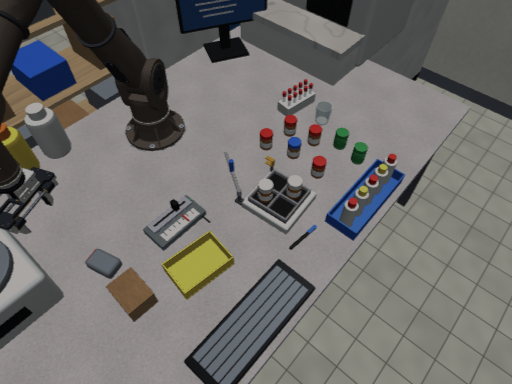

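View pics/side0.png

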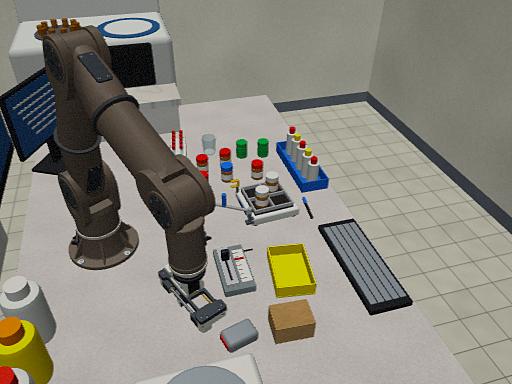

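View pics/wrist0.png

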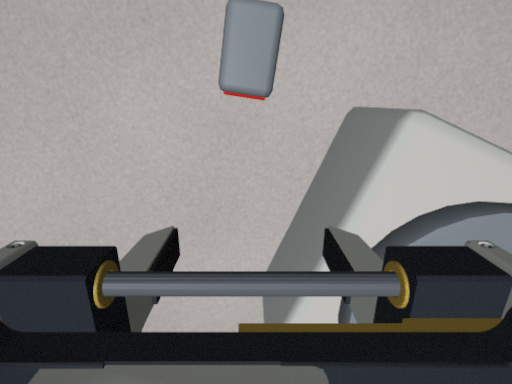

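```bash
python3 - <<'E'
import cv2
a=cv2.imread('pics/scene0.png');cv2.imwrite('pics/sc1.png',cv2.resize(a[80:300,130:410],None,fx=2.8,fy=2.7,interpolation=cv2.INTER_CUBIC))
b=cv2.imread('pics/side0.png');cv2.imwrite('pics/si1.png',cv2.resize(b[120:320,160:340],None,fx=3,fy=3,interpolation=cv2.INTER_CUBIC))
E
```

```text
(no output)
```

View pics/sc1.png

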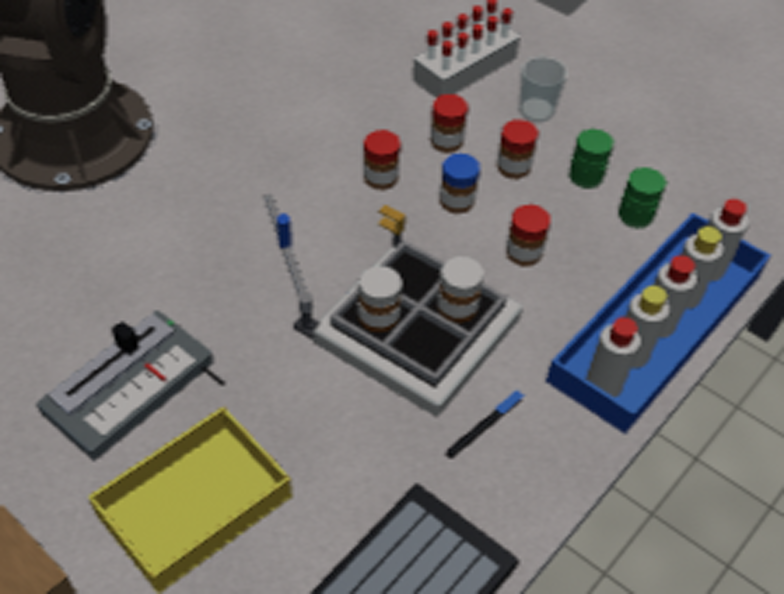

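View pics/si1.png

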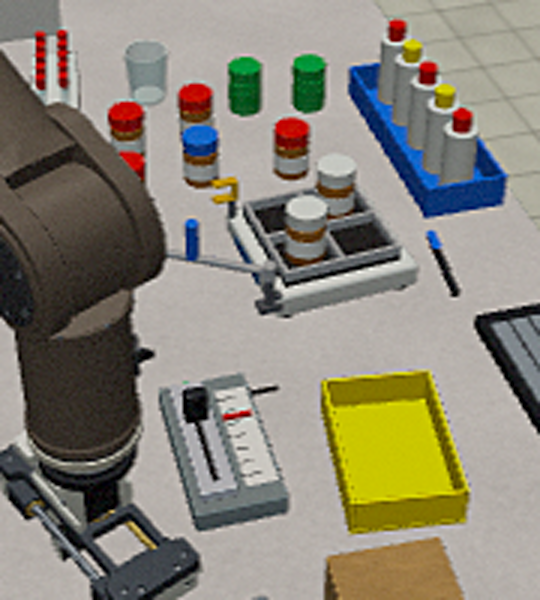

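```bash
cat >> h.py <<'E'
def blobs(im,col,amin=25):
    h=cv2.cvtColor(im,cv2.COLOR_RGB2HSV);H,S,V=[h[...,i].astype(int) for i in range(3)]
    m={'red':((H<6)|(H>174))&(S>160)&(V>90),'blue':(H>105)&(H<125)&(S>150)&(V>80),'green':(H>50)&(H<80)&(S>130)&(V>40),'yellow':(H>20)&(H<35)&(S>150)&(V>60)}[col].astype('uint8')
    n,l,s,c=cv2.connectedComponentsWithStats(m);return [(c[i].round(1).tolist(),s[i].tolist()) for i in range(1,n) if s[i][4]>amin]
def tri(a,b,na='scene',nb='side'):
    P=[]
    for n,p in((na,a),(nb,b)):
        K,R,t=cal(n) if isinstance(n,str) else n; P.append(K@np.c_[R,t])
    X=cv2.triangulatePoints(P[0],P[1],np.array(a,float),np.array(b,float)).ravel();return X[:3]/X[3]
E
python3 - <<'E'
from h import *
for n in('scene','side'):
    im=cv2.cvtColor(cv2.imread(f'pics/{n}0.png'),cv2.COLOR_BGR2RGB)
    for c in('red','blue','green','yellow'):
        for b in blobs(im,c,12):
            print(n,c,b, ray(n,b[0],67)[:2].round(0))
E
```

```text
scene red ([290.2, 118.8], [285, 115, 12, 9, 79]) [431. 377.]
scene red ([315.3, 128.7], [309, 125, 13, 9, 83]) [543. 399.]
scene red ([265.9, 132.5], [260, 128, 12, 10, 87]) [407. 249.]
scene red ([392.0, 156.4], [389, 154, 7, 6, 33]) [852. 472.]
scene red ([319.1, 160.7], [313, 156, 13, 10, 105]) [656. 268.]
scene red ([373.3, 177.4], [370, 175, 8, 6, 39]) [852. 334.]
scene red ([352.8, 201.0], [349, 198, 8, 7, 44]) [853. 194.]
scene blue ([36.1, 59.1], [13, 41, 53, 37, 1151]) [-731. -105.]
scene blue ([294.3, 141.5], [288, 137, 13, 10, 102]) [524. 285.]
scene blue ([366.0, 201.3], [327, 159, 77, 74, 1028]) [888. 224.]
scene blue ([311.5, 228.9], [308, 225, 8, 8, 28]) [812.   6.]
scene green ([340.6, 137.8], [334, 128, 14, 21, 209]) [649. 424.]
scene green ([358.9, 152.4], [352, 142, 15, 21, 218]) [746. 405.]
scene yellow ([20.0, 149.7], [1, 127, 38, 42, 727]) [-239. -452.]
scene yellow ([381.3, 170.5], [379, 168, 6, 5, 21]) [857. 383.]
scene yellow ([361.7, 193.0], [359, 191, 7, 5, 22]) [858. 245.]
scene yellow ([198.0, 262.9], [163, 232, 71, 67, 916]) [ 620. -328.]
side red ([291
[... 907 characters left out ...]
e blue ([300.9, 171.7], [276, 141, 53, 51, 740]) [825. 152.]
side blue ([226.1, 166.7], [221, 162, 11, 10, 87]) [529. 273.]
side blue ([223.4, 199.9], [222, 193, 4, 14, 49]) [465.  54.]
side blue ([304.1, 199.6], [303, 197, 4, 6, 15]) [768. -29.]
side green ([240.9, 148.0], [236, 139, 11, 19, 172]) [630. 402.]
side green ([262.4, 147.1], [258, 138, 10, 19, 176]) [727. 384.]
side yellow ([296.9, 136.6], [294, 133, 7, 8, 39]) [913. 430.]
side yellow ([307.6, 151.5], [305, 148, 7, 8, 44]) [912. 293.]
side yellow ([235.0, 182.9], [231, 179, 8, 9, 42]) [537. 150.]
side yellow ([290.5, 270.4], [267, 244, 49, 54, 2073]) [ 589. -363.]
side yellow ([28.4, 354.8], [0, 320, 53, 64, 1850]) [-197. -457.]
```

```bash
python3 - <<'E'
from h import *
S=lambda x,y:(130+x/2.8-.3,80+y/2.7-.3); D=lambda x,y:(160+x/3-.3,120+y/3-.3)
for n,a,b in[('grip',(125,338),(195,403)),('mark',(156,373),(237,414)),('ctl left/near',(40,404),(198,527)),('ctl ',(94,457),(288,497)),('ctl far',(212,352),(240,376)),('ctl far2',(160,314),(163,388)),
 ('handle top',(283,216),(192,221)),('hinge post top',(305,303),(270,268)),('cap1',(380,281),(306,209)),('cap2',(462,273),(336,165)),('catch',(392,215),(225,190)),
 ('mix c1',(437,405),(284,310)),('mix c2',(521,305),(417,275)),('tub a',(92,497),(345,527)),('tub b',(225,412),(322,380)),('tub c',(291,489),(432,372)),('tub d',(160,588),(467,520))]:
    print(n,tri(S(*a),D(*b)).round(0))
E
```

```text
grip [ 401. -232.   67.]
mark [ 450. -231.   35.]
ctl left/near [ 370. -355.   12.]
ctl  [ 475. -355.   21.]
ctl far [ 472. -158.   22.]
ctl far2 [ 379. -160.   28.]
handle top [454.  -0. 144.]
hinge post top [540. -54.  91.]
cap1 [605.  11. 123.]
cap2 [671.  89. 125.]
catch [527. 128.  88.]
mix c1 [ 640.  122. -186.]
mix c2 [769.  99. -21.]
tub a [ 520. -399.   15.]
tub b [ 558. -216.   45.]
tub c [ 688. -239.   43.]
tub d [ 655. -419.    3.]
```

Emit:
{"fn": "apply_moves", "kwargs": {"motion": [[0,25.2,-19.2,0,0,0,0],[0,25.2,-19.2,0,0,0,0],[0,25.2,-19.2,0,0,0,0],[0,25.2,-19.2,0,0,0,0],[0,25.2,-19.2,0,0,0,0]], "newtons": 25}}

```text
clock: 0.57
eef_pos: [322.3, -436.8, 226.5]
tcp_rot: [[-0.0, 0.921, 0.389], [0.0, 0.389, -0.921], [-1.0, -0.0, -0.0]]
wrist_force: [1.0, -0.0, 0.3]
width: 1.001
```

Emit:
{"fn": "apply_moves", "kwargs": {"motion": [[0,25.2,-19.2,0,0,0,0],[0,25.2,-19.2,0,0,0,0],[0,25.2,-19.2,0,0,0,0],[0,25.2,-19.2,0,0,0,0],[0,25.2,-19.2,0,0,0,0]]}}

```text
clock: 0.98
eef_pos: [401.0, -299.3, 226.7]
tcp_rot: [[-0.0, 0.921, 0.389], [-0.0, 0.389, -0.921], [-1.0, -0.0, -0.0]]
wrist_force: [-0.6, -0.4, 1.0]
width: 1.003
```

Emit:
{"fn": "apply_moves", "kwargs": {"motion": [[0,0,0,0.08,0,0,0],[0,0,0,0.08,0,0,0],[0,0,0,0.08,0,0,0],[0,0,0,0.08,0,0,0],[0,0,0,0.08,0,0,0]]}}

```text
clock: 1.4
eef_pos: [400.5, -300.6, 226.5]
tcp_rot: [[-0.0, 1.0, -0.004], [0.0, -0.004, -1.0], [-1.0, -0.0, -0.0]]
wrist_force: [0.5, 0.3, 0.2]
width: 1.001
```

```bash
cat >> h.py <<'E'
def st():
    s=bot.read_state();print('t',round(s['clock'],2),'tcp',s['eef_pos'].round(1),'jaw',np.degrees(np.arctan2(s['tcp_rot'][1,2],s['tcp_rot'][0,2])).round(1),'x',s['tcp_rot'][:,0].round(3),'F',s['wrist_force'].round(1),'w',round(s['width']*92,1));return s
def to(p,s=None):
    s=s or bot.read_state();d=s['tcp_rot'].T@(np.array(p,float)-s['eef_pos']);print('tool shift to',p,d.round(1),'n',np.linalg.norm(d).round(0))
E
python3 - <<'E'
from h import *
st();snap('wrist','w1.png');
K,R,t=cal('wrist');print(proj('wrist',bot.read_state()['eef_pos']))
E
```

```text
t 1.4 tcp [ 400.5 -300.6  226.5] jaw -90.2 x [-0.  0. -1.] F [0.5 0.3 0.2] w 92.1
[249.56876828 242.58528556]
```

View pics/w1.png

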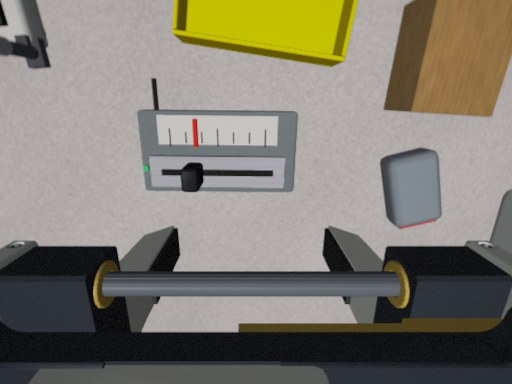

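```bash
python3 - <<'E'
from h import *
a=cv2.imread('pics/w1.png');cv2.imwrite('pics/w1c.png',cv2.resize(a[95:205,125:305],None,fx=4.4,fy=4.4,interpolation=cv2.INTER_CUBIC))
E
```

```text
(no output)
```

View pics/w1c.png

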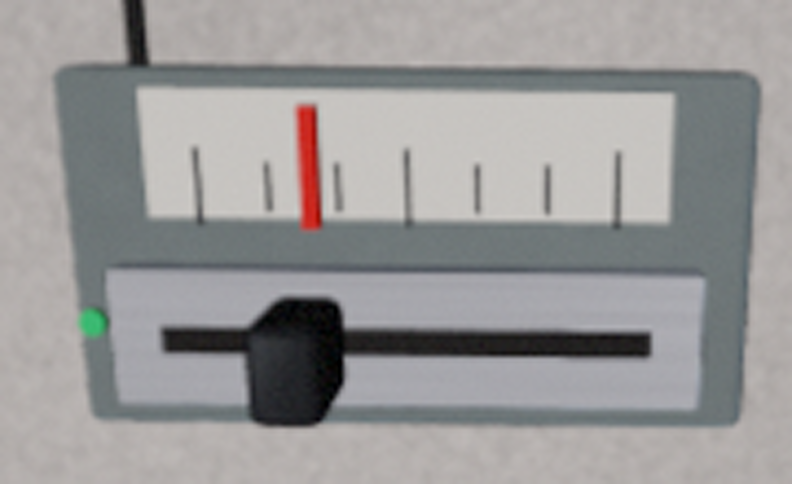

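```bash
python3 - <<'E'
from h import *
c=cal('wrist')
f=lambda x,y,z:ray('wrist',(125+x/4.4-.4,95+y/4.4-.4),z,c)[:2].round(1)
print('mark',f(307,106,37.5),f(312,227,37.5), 'rail',f(108,268,44),f(705,275,44),f(697,408,44),f(118,404,44),'slot',f(162,339,44),f(650,345,44))
print('ctl',f(58,68,30),f(758,76,30),f(738,424,30),f(96,418,30))
print('grip top near corners',f(250,350,84.5),f(252,423,84.5),f(305,423,84.5),f(318,350,84.5))
E
```

```text
mark [ 466.4 -233.8] [ 433.2 -232.8] rail [ 423.2 -176. ] [ 419.6 -343.8] [ 380.5 -342.6] [ 383.3 -174. ] slot [ 402.6 -188.9] [ 399.5 -328.6]
ctl [ 476.9 -163.8] [ 472.9 -358.7] [ 370.9 -356.9] [ 374.7 -161.5]
grip top near corners [ 409.5 -224.3] [ 390.1 -223.2] [ 389.9 -236.8] [ 409.3 -241.5]
```

Emit:
{"fn": "apply_moves", "kwargs": {"motion": [[20,0,-20,0,0,0,0],[35,0.5,-25,0,0,0,0],[39.5,0,-12,0,0,0,0],[40,0,-11.6,0,0,0,0],[40,0,0,0,0,0,0]]}}

```text
clock: 1.87
eef_pos: [401.3, -230.5, 52.3]
tcp_rot: [[0.001, 1.0, 0.004], [0.001, 0.004, -1.0], [-1.0, 0.001, -0.001]]
wrist_force: [1.2, -0.6, -0.2]
width: 1.002
```

Emit:
{"fn": "apply_moves", "kwargs": {"motion": [[0,0,0,0,0,0,1],[0,0,0,0,0,0,1],[0,0,0,0,0,0,1],[0,0,0,0,0,0,1],[0,0,0,0,0,0,1]]}}

```text
clock: 2.28
eef_pos: [402.6, -234.1, 55.6]
tcp_rot: [[0.004, 1.0, -0.001], [-0.002, -0.001, -1.0], [-1.0, 0.004, 0.002]]
wrist_force: [-0.1, -0.0, 0.1]
width: 0.684
```

Emit:
{"fn": "apply_moves", "kwargs": {"motion": [[0,0,0,0,0,0,1],[0,0,0,0,0,0,1],[0,0,0,0,0,0,1],[0,0,0,0,0,0,1],[0,0,0,0,0,0,1]]}}

```text
clock: 2.7
eef_pos: [401.2, -233.0, 53.5]
tcp_rot: [[0.0, 1.0, -0.0], [-0.0, -0.0, -1.0], [-1.0, 0.0, 0.0]]
wrist_force: [0.2, -0.4, -0.5]
width: 0.324
```

Emit:
{"fn": "apply_moves", "kwargs": {"motion": [[0,0,0,0,0,0,1],[0,0,0,0,0,0,1],[0,0,0,0,0,0,1],[0,0,0,0,0,0,1],[0,0,0,0,0,0,1]]}}

```text
clock: 3.12
eef_pos: [401.1, -232.7, 53.3]
tcp_rot: [[-0.0, 1.0, -0.0], [0.0, -0.0, -1.0], [-1.0, -0.0, -0.0]]
wrist_force: [0.3, 2.4, 2.4]
width: 0.218
```

Emit:
{"fn": "apply_moves", "kwargs": {"motion": [[0,0,14,0,0,0,1],[0,-0.5,18,0,0,0,1],[0,-0.5,18,0,0,0,1],[0,-0.5,18,0,0,0,1],[0,-0.3,18,0,0,0,1]]}}

```text
clock: 3.53
eef_pos: [400.1, -319.2, 53.3]
tcp_rot: [[0.001, 1.0, 0.0], [0.001, 0.0, -1.0], [-1.0, 0.001, -0.001]]
wrist_force: [4.0, 38.9, 16.8]
width: 0.219
```

Emit:
{"fn": "apply_moves", "kwargs": {"motion": [[0,0,1,0,0,0,1],[0,0,0,0,0,0,1],[0,0,0,0,0,0,1],[0,0,0,0,0,0,1],[0,0,0,0,0,0,1]]}}

```text
clock: 3.95
eef_pos: [400.1, -318.1, 53.3]
tcp_rot: [[0.0, 1.0, 0.001], [0.002, 0.001, -1.0], [-1.0, 0.0, -0.002]]
wrist_force: [2.8, 7.1, 4.4]
width: 0.222
```

Emit:
{"fn": "apply_moves", "kwargs": {"motion": [[0,0,0,0,0,0,0],[0,0,0,0,0,0,0],[0,0,0,0,0,0,0],[-35,0,0,0,0,0,0],[-40,0,0,0,0,0,0]]}}

```text
clock: 4.37
eef_pos: [397.2, -319.1, 126.9]
tcp_rot: [[-0.005, 1.0, -0.001], [0.003, -0.001, -1.0], [-1.0, -0.005, -0.003]]
wrist_force: [0.2, -0.6, -0.2]
width: 0.53
```

Emit:
{"fn": "apply_moves", "kwargs": {"motion": [[-40,0,0,0,0,0,0],[-30,19.3,-20,0,0,0,0],[-30,19.3,-25,0,0,0,0],[-22,19.3,-31.4,0,0,0,0],[0,19.3,-31.4,0,0,0,0]]}}

```text
clock: 4.78
eef_pos: [477.7, -214.8, 253.3]
tcp_rot: [[0.007, 1.0, -0.003], [-0.003, -0.003, -1.0], [-1.0, 0.007, 0.003]]
wrist_force: [1.1, -0.2, -0.1]
width: 0.885
```

Emit:
{"fn": "apply_moves", "kwargs": {"motion": [[0,23,-34,0,0,0,0],[0,23,-34,0,0,0,0],[0,23,-34,0,0,0,0],[0,23,-34,0,0,0,0],[0,23,-34,0,0,0,0]]}}

```text
clock: 5.2
eef_pos: [591.0, -43.1, 248.4]
tcp_rot: [[0.0, 1.0, -0.001], [-0.001, -0.001, -1.0], [-1.0, 0.0, 0.001]]
wrist_force: [1.3, -0.6, -0.8]
width: 0.999
```

Emit:
{"fn": "apply_moves", "kwargs": {"motion": [[0,0,-34,-0.088,0,0,0],[0,0,0,-0.088,0,0,0],[0,0,0,-0.088,0,0,0],[0,0,0,-0.088,0,0,0],[0,0,0,-0.088,0,0,0]]}}

```text
clock: 5.62
eef_pos: [590.2, -10.5, 248.0]
tcp_rot: [[-0.0, 0.903, 0.43], [-0.001, 0.43, -0.903], [-1.0, -0.001, 0.0]]
wrist_force: [0.1, -0.1, -0.3]
width: 1.002
```

Emit:
{"fn": "apply_moves", "kwargs": {"motion": [[0,0,0,-0.088,0,0,0],[0,0,0,-0.088,0,0,0],[0,0,0,-0.088,0,0,0],[0,0,0,-0.088,0,0,0],[0,0,0,-0.088,0,0,0]]}}

```text
clock: 6.03
eef_pos: [590.2, -10.9, 248.1]
tcp_rot: [[-0.0, 0.635, 0.773], [-0.001, 0.773, -0.635], [-1.0, -0.001, 0.0]]
wrist_force: [0.7, -0.4, 1.1]
width: 0.999
```

```bash
python3 - <<'E'
from h import *
st();snap('wrist','w2.png');snap('scene','s2.png')
E
```

```text
t 6.03 tcp [590.2 -10.9 248.1] jaw -39.4 x [-0.    -0.001 -1.   ] F [ 0.7 -0.4  1.1] w 91.9
```

View pics/w2.png

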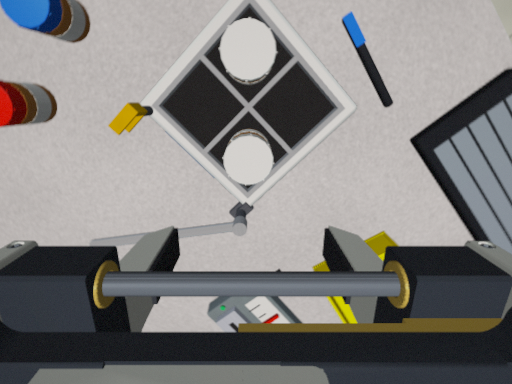

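View pics/s2.png

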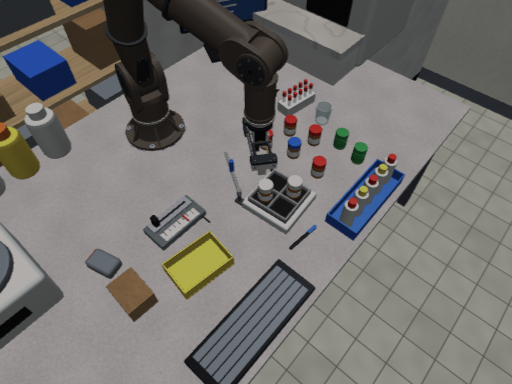

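```bash
python3 - <<'E'
from h import *
im=cv2.cvtColor(cv2.imread('pics/w2.png'),cv2.COLOR_BGR2RGB);c=cal('wrist')
g=im.min(2);m=((g>195)).astype('uint8');m[:, :150]=0;m[:,360:]=0;m[240:]=0
cs,_=cv2.findContours(m,cv2.RETR_EXTERNAL,cv2.CHAIN_APPROX_NONE)
for k in cs:
    if cv2.contourArea(k)>300: 
        (x,y),r=cv2.minEnclosingCircle(k);print((round(x),round(y)),round(r),cv2.contourArea(k),cv2.boundingRect(k),ray('wrist',(x,y),126,c).round(1))
print('cross',ray('wrist',(249,106),63,c).round(1))
print('outer corners z48',[ray('wrist',p,48,c).round(1)[:2].tolist() for p in((145,106),(356,108),(246,203))])
print('hinge top',ray('wrist',(240,228),96,c).round(1), 'yellow',ray('wrist',(124,118),95,c).round(1))
a=cv2.imread('pics/w2.png');cv2.imwrite('pics/w2c.png',cv2.resize(a[0:240,80:380],None,fx=2.5,fy=2.5,interpolation=cv2.INTER_CUBIC))
E
```

```text
(248, 160) 24 1740.0 (224, 136, 48, 48) [606.1  11.2 126. ]
(247, 48) 30 2469.5 (220, 18, 55, 61) [671.2  90.9 126. ]
(254, 101) 102 2462.5 (153, 0, 202, 204) [647.2  51.6 126. ]
(196, 52) 69 1181.5 (150, 0, 92, 105) [633.1 118.4 126. ]
cross [639.7  50.6  63. ]
outer corners z48 [[540.7, 131.9], [739.9, -35.4], [555.1, -45.1]]
hinge top [540.5 -52.2  96. ] yellow [527.8 127.5  95. ]
```

View pics/w2c.png

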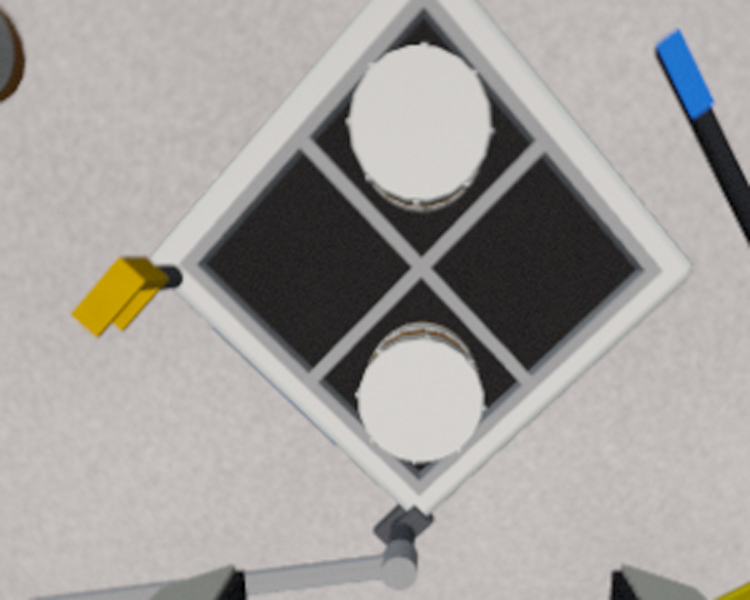

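Emit:
{"fn": "apply_moves", "kwargs": {"motion": [[30,10,-1.7,0,0,0,0],[30,10,0,0,0,0,0],[32,7,0,0,0,0,0],[32,0,0,0,0,0,0],[28,0,0,0,0,0,0.3]]}}

```text
clock: 6.55
eef_pos: [605.8, 11.7, 94.3]
tcp_rot: [[-0.001, 0.64, 0.769], [-0.0, 0.769, -0.64], [-1.0, -0.001, -0.0]]
wrist_force: [-0.5, -0.1, -0.5]
width: 0.965
```

Emit:
{"fn": "apply_moves", "kwargs": {"motion": [[0,0,0,0,0,0,1],[0,0,0,0,0,0,1],[0,0,0,0,0,0,1],[0,0,0,0,0,0,1],[0,0,0,0,0,0,1]]}}

```text
clock: 6.97
eef_pos: [607.4, 11.7, 98.5]
tcp_rot: [[0.003, 0.638, 0.77], [0.0, 0.77, -0.638], [-1.0, 0.002, 0.003]]
wrist_force: [0.1, -0.3, 1.1]
width: 0.613
```

Emit:
{"fn": "apply_moves", "kwargs": {"motion": [[0,0,0,0,0,0,1],[0,0,0,0,0,0,1],[0,0,0,0,0,0,1],[-5,0,0,0,0,0,1],[-10,0,0,0,0,0,1]]}}

```text
clock: 7.38
eef_pos: [605.4, 11.4, 111.3]
tcp_rot: [[-0.002, 0.637, 0.77], [-0.0, 0.77, -0.637], [-1.0, -0.001, -0.001]]
wrist_force: [-0.2, -0.5, -0.7]
width: 0.562
```

```bash
python3 - <<'E'
from h import *
s=st();to((614,-277,200),s);to((599,-365,200),s);snap('side','d3.png')
E
```

```text
t 7.38 tcp [605.4  11.4 111.3] jaw -39.6 x [-0.002 -0.    -1.   ] F [-0.2 -0.5 -0.7] w 51.7
tool shift to (614, -277, 200) [ -88.7 -216.9  190.4] n 302.0
tool shift to (599, -365, 200) [ -88.6 -294.2  234.9] n 387.0
```

View pics/d3.png

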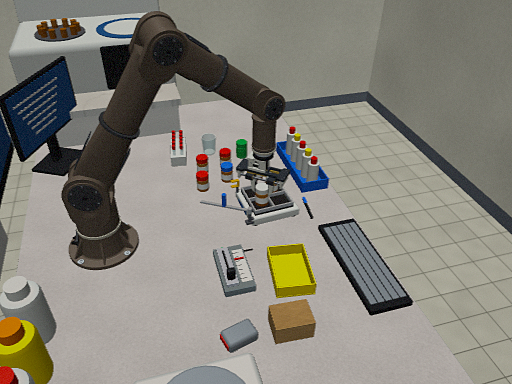

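Emit:
{"fn": "apply_moves", "kwargs": {"motion": [[-38,0,0,0,0,0,1],[-20,-27,21,0,0,0,1],[0,-29.4,23.5,0,0,0,1],[0,-29.4,23.5,0,0,0,1],[0,-29.4,23.5,0,0,0,1]]}}

```text
clock: 7.85
eef_pos: [603.4, -137.0, 170.8]
tcp_rot: [[0.002, 0.637, 0.771], [-0.001, 0.771, -0.637], [-1.0, 0.001, 0.002]]
wrist_force: [0.2, 0.4, -1.5]
width: 0.561
```

Emit:
{"fn": "apply_moves", "kwargs": {"motion": [[0,-31,25,0,0,0,1],[0,-31,25,0,0,0,1],[0,-31,25,0,0,0,1],[0,-31,25,0,0,0,1],[0,0,0,0,0,0,1]]}}

```text
clock: 8.27
eef_pos: [598.5, -306.7, 169.4]
tcp_rot: [[-0.001, 0.646, 0.763], [-0.007, 0.763, -0.646], [-1.0, -0.006, 0.003]]
wrist_force: [-0.7, -1.8, -0.4]
width: 0.563
```

```bash
python3 - <<'E'
from h import *
s=st();snap('wrist','w3.png');snap('scene','s3.png')
E
```

```text
t 8.27 tcp [ 598.5 -306.7  169.4] jaw -40.3 x [-0.001 -0.007 -1.   ] F [-0.7 -1.8 -0.4] w 51.8
```

View pics/w3.png

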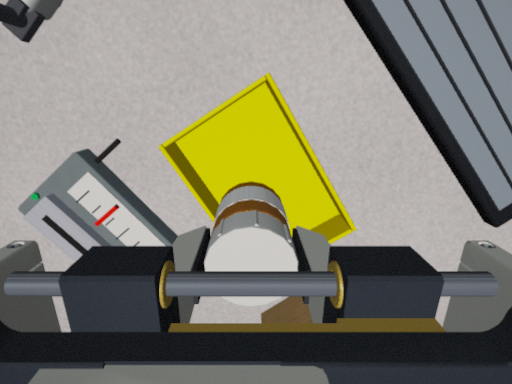

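View pics/s3.png

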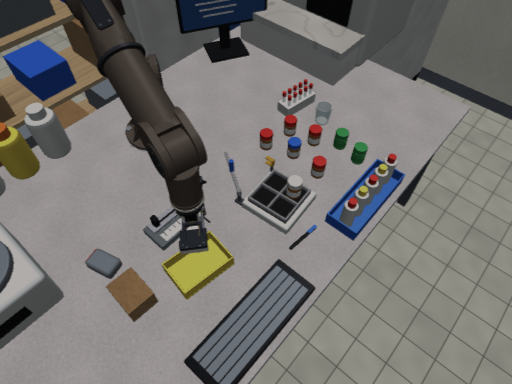

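```bash
python3 - <<'E'
from h import *
c=cal('wrist')
a,b,d=[ray('wrist',p,50,c)[:2] for p in((162,149),(268,75),(354,228))]
print(a,b,d,np.linalg.norm(a-b),np.linalg.norm(b-d),'centre',(a+d)/2)
s=st()
to((592,-362,55),s)
E
```

```text
[ 558.18253342 -211.59158386] [ 682.42897697 -226.08093881] [ 657.7318899  -407.81860692] 125.08844927065263 183.4080862907283 centre [ 607.95721166 -309.70509539]
t 8.37 tcp [ 600.4 -297.6  169.5] jaw -39.9 x [-0.    -0.001 -1.   ] F [-1.5  0.7 -1.1] w 51.6
tool shift to (592, -362, 55) [114.5 -54.8  34.8] n 132.0
```

Emit:
{"fn": "apply_moves", "kwargs": {"motion": [[0,-24,20,0,0,0,1],[22,-24.4,21,0,0,0,1],[30,0,0,0,0,0,1],[32,0,0,0,0,0,1],[28,0,0,0,0,0,1]]}}

```text
clock: 8.78
eef_pos: [602.3, -356.9, 56.3]
tcp_rot: [[0.001, 0.637, 0.771], [0.001, 0.771, -0.637], [-1.0, 0.001, -0.0]]
wrist_force: [-0.2, -0.1, -0.8]
width: 0.562
```

Emit:
{"fn": "apply_moves", "kwargs": {"motion": [[0,0,0,0,0,0,1],[0,0,0,0,0,0,1],[0,0,0,0,0,0,0.2],[0,0,0,0,0,0,0.2],[0,0,0,0,0,0,0.2]]}}

```text
clock: 9.2
eef_pos: [602.8, -358.0, 59.1]
tcp_rot: [[0.002, 0.637, 0.771], [-0.001, 0.771, -0.637], [-1.0, 0.0, 0.002]]
wrist_force: [0.7, -0.2, 0.3]
width: 0.735
```

Emit:
{"fn": "apply_moves", "kwargs": {"motion": [[0,0,0,0,0,0,0],[0,0,0,0,0,0,0],[-15,0,0,0,0,0,0],[-35,0,0,0,0,0,0],[-40,0,0,0,0,0,0]]}}

```text
clock: 9.62
eef_pos: [600.2, -357.5, 146.2]
tcp_rot: [[-0.004, 0.637, 0.771], [0.002, 0.771, -0.637], [-1.0, -0.001, -0.005]]
wrist_force: [0.9, -0.8, 1.2]
width: 0.996
```

```bash
python3 - <<'E'
from h import *
s=st();snap('side','d4.png');to((671.2,90.9,200),s)
E
```

```text
t 9.62 tcp [ 600.2 -357.5  146.2] jaw -39.6 x [-0.004  0.002 -1.   ] F [ 0.9 -0.8  1.2] w 91.7
tool shift to (671.2, 90.9, 200) [ -53.1  390.7 -231.4] n 457.0
```

View pics/d4.png

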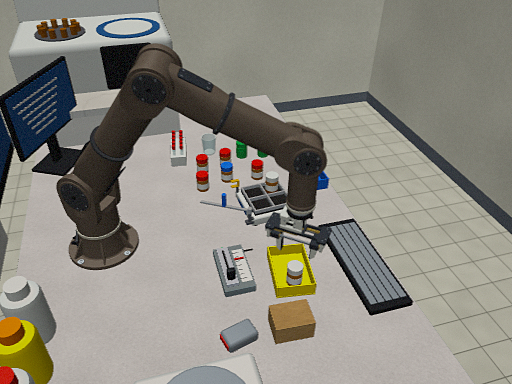

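Emit:
{"fn": "apply_moves", "kwargs": {"motion": [[-15,28,-16.6,0,0,0,0],[-10,32.6,-19.3,0,0,0,0],[0,32.6,-19.3,0,0,0,0],[0,32.6,-19.3,0,0,0,0],[0,32.6,-19.3,0,0,0,0]]}}

```text
clock: 10.08
eef_pos: [630.9, -174.8, 173.1]
tcp_rot: [[0.001, 0.638, 0.77], [-0.0, 0.77, -0.638], [-1.0, 0.001, 0.001]]
wrist_force: [0.7, 0.3, -0.2]
width: 1.0
```

Emit:
{"fn": "apply_moves", "kwargs": {"motion": [[0,32.6,-19.3,0,0,0,0],[0,32.6,-19.3,0,0,0,0],[0,32.6,-19.3,0,0,0,0],[0,32.6,-19.3,0,0,0,0],[0,32.6,-19.3,0,0,0,0]]}}

```text
clock: 10.5
eef_pos: [660.3, 12.5, 172.8]
tcp_rot: [[0.001, 0.638, 0.77], [-0.0, 0.77, -0.638], [-1.0, 0.0, 0.001]]
wrist_force: [0.6, -0.3, -0.7]
width: 1.001
```

Emit:
{"fn": "apply_moves", "kwargs": {"motion": [[0,32.6,-19.3,0,0,0,0],[0,25,-14,0,0,0,0],[0,11.5,-7.7,0,0,0,0],[0,0,0,0,0,0,0],[0,0,0,0,0,0,0]]}}

```text
clock: 10.92
eef_pos: [672.6, 90.4, 172.4]
tcp_rot: [[0.0, 0.636, 0.771], [-0.0, 0.771, -0.636], [-1.0, -0.0, 0.0]]
wrist_force: [-0.3, -0.4, -0.8]
width: 0.996
```

```bash
python3 - <<'E'
from h import *
s=st();to((671.2,90.9,96),s)
E
```

```text
t 10.92 tcp [672.6  90.4 172.4] jaw -39.5 x [ 0. -0. -1.] F [-0.3 -0.4 -0.8] w 91.6
tool shift to (671.2, 90.9, 96) [76.4 -0.5 -1.4] n 76.0
```

Emit:
{"fn": "apply_moves", "kwargs": {"motion": [[25,-0.5,-1.4,0,0,0,0],[30,0,0,0,0,0,0],[20,0,0,0,0,0,1],[0,0,0,0,0,0,1],[0,0,0,0,0,0,1]]}}

```text
clock: 11.33
eef_pos: [670.8, 88.0, 96.8]
tcp_rot: [[-0.002, 0.639, 0.769], [-0.002, 0.769, -0.639], [-1.0, -0.003, -0.001]]
wrist_force: [0.4, -0.5, 0.4]
width: 0.835
```

Emit:
{"fn": "apply_moves", "kwargs": {"motion": [[0,0,0,0,0,0,1],[0,0,0,0,0,0,1],[0,0,0,0,0,0,1],[0,0,0,0,0,0,1],[0,0,0,0,0,0,1]]}}

```text
clock: 11.75
eef_pos: [672.0, 90.8, 98.8]
tcp_rot: [[0.002, 0.637, 0.771], [0.0, 0.771, -0.637], [-1.0, 0.002, 0.002]]
wrist_force: [-1.9, 0.2, 6.9]
width: 0.56
```

Emit:
{"fn": "apply_moves", "kwargs": {"motion": [[0,0,0,0,0,0,1],[-10,0,0,0,0,0,1],[-30,0,0,0,0,0,1],[-30,0,0,0,0,0,1],[-10,0,0,0,0,0,1]]}}

```text
clock: 12.17
eef_pos: [673.0, 91.5, 182.5]
tcp_rot: [[0.006, 0.637, 0.771], [0.001, 0.771, -0.637], [-1.0, 0.005, 0.003]]
wrist_force: [0.7, 0.9, 0.7]
width: 0.562
```

```bash
python3 - <<'E'
from h import *
s=st();to((613,-274,176),s)
E
```

```text
t 12.17 tcp [673.   91.5 182.5] jaw -39.6 x [ 0.006  0.001 -1.   ] F [0.7 0.9 0.7] w 51.7
tool shift to (613, -274, 176) [   5.6 -320.   186.6] n 370.0
```

Emit:
{"fn": "apply_moves", "kwargs": {"motion": [[0,-25,14.6,0,0,0,1],[0,-32,18.7,0,0,0,1],[0,-32,18.7,0,0,0,1],[0,-32,18.7,0,0,0,1],[0,-32,18.7,0,0,0,1]]}}

```text
clock: 12.58
eef_pos: [642.0, -85.7, 177.6]
tcp_rot: [[0.0, 0.637, 0.771], [-0.0, 0.771, -0.637], [-1.0, -0.0, 0.0]]
wrist_force: [0.5, 0.7, -0.5]
width: 0.558
```

Emit:
{"fn": "apply_moves", "kwargs": {"motion": [[0,-35,20,0,0,0,1],[0,-35,20,0,0,0,1],[0,-35,20,0,0,0,1],[0,-32,18.7,0,0,0,1],[0,-30,18.5,0,0,0,1]]}}

```text
clock: 13.0
eef_pos: [609.9, -277.4, 177.6]
tcp_rot: [[-0.0, 0.638, 0.77], [-0.001, 0.77, -0.638], [-1.0, -0.001, 0.0]]
wrist_force: [-0.3, 0.0, -1.0]
width: 0.561
```

Emit:
{"fn": "apply_moves", "kwargs": {"motion": [[0,0,0,0,0,0,1],[0,0,0,0,0,0,1],[0,0,0,0,0,0,1],[20,0,0,0,0,0,1],[20,0,0,0,0,0,1]]}}

```text
clock: 13.42
eef_pos: [612.8, -272.6, 138.5]
tcp_rot: [[0.003, 0.635, 0.772], [0.0, 0.772, -0.635], [-1.0, 0.002, 0.003]]
wrist_force: [-0.2, 0.2, -1.8]
width: 0.566
```

```bash
python3 - <<'E'
from h import *
s=st();to((613,-274,58),s);snap('wrist','w5.png')
E
```

```text
t 13.42 tcp [ 612.8 -272.6  138.5] jaw -39.4 x [ 0.003  0.    -1.   ] F [-0.2  0.2 -1.8] w 52.1
tool shift to (613, -274, 58) [80.5 -1.1  0.8] n 81.0
```

View pics/w5.png

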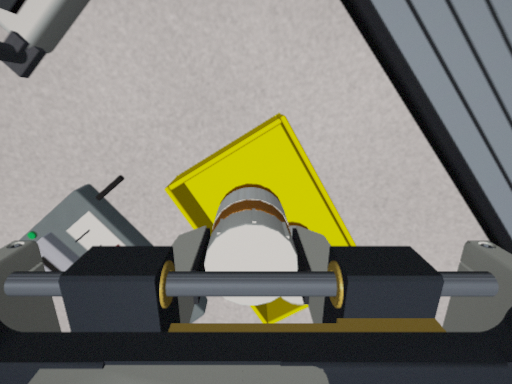

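Emit:
{"fn": "apply_moves", "kwargs": {"motion": [[20,0,0,0,0,0,1],[25,0,0,0,0,0,1],[23,0,0,0,0,0,1],[12,0,0,0,0,0,1],[0,0,0,0,0,0,1]]}}

```text
clock: 13.88
eef_pos: [610.3, -272.5, 55.6]
tcp_rot: [[-0.003, 0.636, 0.772], [0.002, 0.772, -0.636], [-1.0, -0.0, -0.004]]
wrist_force: [0.0, 0.1, -0.5]
width: 0.563
```

Emit:
{"fn": "apply_moves", "kwargs": {"motion": [[0,0,0,0,0,0,1],[0,0,0,0,0,0,0],[0,0,0,0,0,0,0],[0,0,0,0,0,0,0],[0,0,0,0,0,0,0]]}}

```text
clock: 14.3
eef_pos: [611.5, -275.0, 58.2]
tcp_rot: [[0.001, 0.637, 0.771], [-0.001, 0.771, -0.637], [-1.0, 0.0, 0.001]]
wrist_force: [0.2, 0.4, 0.8]
width: 0.802
```

Emit:
{"fn": "apply_moves", "kwargs": {"motion": [[-15,0,0,0,0,0,0],[-30,0,0,0,0,0,0],[-35,0,0,0,0,0,0],[-35,0,0,0,0,0,0],[-35,0,0,0,0,0,0]]}}

```text
clock: 14.72
eef_pos: [610.8, -274.8, 209.4]
tcp_rot: [[0.0, 0.637, 0.771], [-0.0, 0.771, -0.637], [-1.0, 0.0, 0.0]]
wrist_force: [1.0, -0.7, 0.8]
width: 1.001
```

```bash
python3 - <<'E'
from h import *
s=st();snap('scene','s6.png');a=snap('side','d6.png')
b=cv2.imread('pics/s6.png');d=cv2.imread('pics/d6.png')
cv2.imwrite('pics/m6.png',np.hstack([cv2.resize(b[90:300,150:350],(400,420)),cv2.resize(d[130:320,160:340],(398,420))]))
for n in('scene','side'):
    im=cv2.cvtColor(cv2.imread(f'pics/{n[0] if n=="scene" else "d"}6.png'),cv2.COLOR_BGR2RGB)
    for b in blobs(im,'red',30):print(n,b[0],b[1][4],ray(n,b[0],67)[:2].round(0))
E
```

```text
t 14.72 tcp [ 610.8 -274.8  209.4] jaw -39.6 x [ 0. -0. -1.] F [ 1.  -0.7  0.8] w 92.1
scene [290.2, 118.8] 79 [431. 377.]
scene [315.3, 128.7] 83 [543. 399.]
scene [265.8, 132.6] 88 [407. 248.]
scene [392.0, 156.4] 33 [852. 472.]
scene [319.1, 160.7] 105 [656. 268.]
scene [373.3, 177.4] 39 [852. 334.]
scene [352.8, 201.0] 44 [853. 194.]
side [173.0, 139.7] 51 [343. 558.]
side [180.2, 138.2] 43 [378. 563.]
side [224.5, 152.1] 81 [550. 389.]
side [201.4, 158.4] 89 [440. 366.]
side [313.4, 159.4] 40 [913. 226.]
side [256.8, 163.8] 91 [663. 259.]
side [201.5, 175.3] 105 [415. 239.]
side [5.9, 375.0] 215 [-247. -504.]
```

View pics/m6.png

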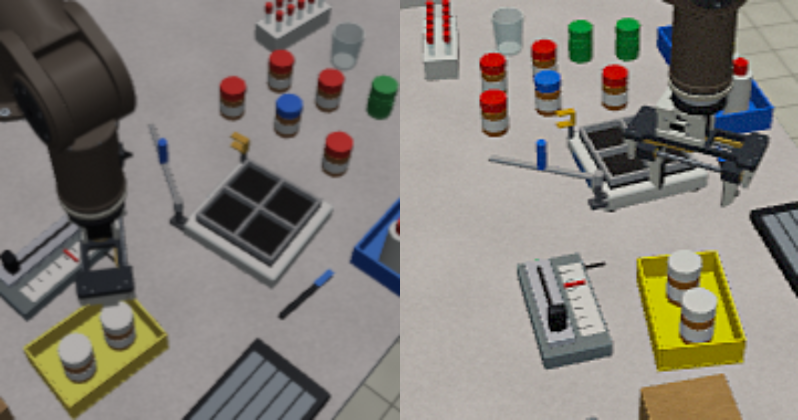

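Emit:
{"fn": "apply_moves", "kwargs": {"motion": [[0,15,-13,0,0,0,0],[0,28,-23,0,0,0,0],[0,30,-24.4,0,0,0,0],[0,30,-24.4,0,0,0,0],[0,30,-24.4,0,0,0,0]]}}

```text
clock: 15.23
eef_pos: [611.4, -101.3, 207.4]
tcp_rot: [[0.0, 0.638, 0.77], [-0.0, 0.77, -0.638], [-1.0, 0.0, 0.0]]
wrist_force: [0.6, 0.1, 0.2]
width: 0.998
```

Emit:
{"fn": "apply_moves", "kwargs": {"motion": [[0,30,-24.4,0,0,0,0],[0,30,-24.4,0,0,0,0],[0,30,-24.4,0,0,0,0],[0,30,-24.4,0,0,0,0],[0,30,-24.4,0,0,0,0]]}}

```text
clock: 15.65
eef_pos: [613.0, 92.3, 207.5]
tcp_rot: [[0.0, 0.638, 0.77], [-0.0, 0.77, -0.638], [-1.0, 0.0, 0.0]]
wrist_force: [0.5, 0.1, -0.0]
width: 0.999
```

Emit:
{"fn": "apply_moves", "kwargs": {"motion": [[0,30,-24.4,0,0,0,0],[0,30,-24.4,0,0,0,0],[0,22.8,-17.6,0,0,0,0],[0,10,-9,0,0,0,0],[0,0,0,0,0,0,0]]}}

```text
clock: 16.07
eef_pos: [613.1, 215.0, 207.3]
tcp_rot: [[-0.0, 0.633, 0.774], [0.002, 0.774, -0.633], [-1.0, 0.002, -0.002]]
wrist_force: [-0.3, 0.6, 0.2]
width: 0.997
```

```bash
python3 - <<'E'
from h import *
s=st();im=snap('wrist','w7.png');c=cal('wrist')
for k in('red','blue'):
  for b in blobs(im,k,80):print(k,b,ray('wrist',b[0],74,c)[:2].round(0))
E
```

```text
t 16.07 tcp [613.1 215.  207.3] jaw -39.3 x [-0.     0.002 -1.   ] F [-0.3  0.6  0.2] w 91.7
red ([88.7, 90.0], [62, 63, 56, 56, 2338]) [552. 386.]
red ([259.7, 120.9], [235, 95, 51, 53, 2004]) [663. 256.]
red ([38.3, 174.2], [13, 151, 53, 48, 1904]) [443. 364.]
red ([119.5, 248.8], [103, 242, 28, 19, 186]) [443. 247.]
blue ([419.7, 74.8], [338, 0, 174, 147, 6564]) [810. 191.]
blue ([404.8, 33.0], [398, 24, 14, 18, 83]) [817. 232.]
blue ([171.3, 175.8], [145, 162, 38, 44, 313]) [553. 272.]
blue ([443.1, 186.1], [434, 171, 19, 29, 159]) [775.  74.]
```

View pics/w7.png

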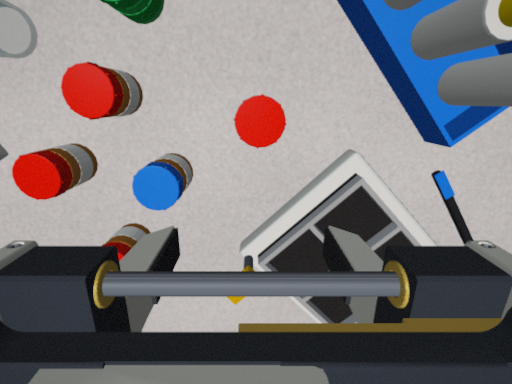

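```bash
python3 - <<'E'
from h import *
for i in range(3): cams.get_image('side')
s=st();c=cal('wrist');im=snap('wrist','w8.png');c2=cal('wrist')
print(np.abs(c[2]-c2[2]).max())
for k in('red','blue'):
  for b in blobs(im,k,150):print(k,b,ray('wrist',b[0],78,c)[:2].round(0))
s=st();
E
```

```text
t 16.27 tcp [614.9 207.6 207.2] jaw -39.7 x [ 0.    -0.002 -1.   ] F [-0.3 -0.3 -0.7] w 91.8
0.14871602655455263
red ([79.7, 85.8], [52, 58, 60, 57, 2407]) [552. 388.]
red ([252.4, 115.7], [227, 90, 52, 53, 2048]) [662. 260.]
red ([30.5, 171.6], [5, 148, 53, 49, 1937]) [445. 366.]
red ([115.1, 246.8], [96, 240, 33, 21, 240]) [446. 249.]
blue ([409.2, 79.5], [335, 0, 168, 140, 4798]) [800. 190.]
blue ([468.8, 45.2], [399, 29, 113, 42, 701]) [857. 180.]
blue ([164.8, 172.4], [137, 159, 40, 43, 319]) [554. 275.]
blue ([438.6, 179.3], [430, 166, 19, 29, 151]) [774.  82.]
t 16.32 tcp [614.9 207.6 207.3] jaw -39.8 x [ 0.    -0.001 -1.   ] F [ 1.1 -0.9  0.2] w 92.0
```

Emit:
{"fn": "apply_moves", "kwargs": {"motion": [[20,30,0.7,0,0,0,0],[20,30,0.8,0,0,0,0],[38,10.5,0,0,0,0,0],[40,0,0,0,0,0,0],[30,0,0,0,0,0,0.2]]}}

```text
clock: 16.73
eef_pos: [660.3, 261.8, 56.1]
tcp_rot: [[-0.002, 0.638, 0.77], [-0.001, 0.77, -0.638], [-1.0, -0.002, -0.0]]
wrist_force: [-0.2, -1.0, -0.5]
width: 0.964
```

Emit:
{"fn": "apply_moves", "kwargs": {"motion": [[11,0,0,0,0,0,1],[0,0,0,0,0,0,1],[0,0,0,0,0,0,1],[0,0,0,0,0,0,1],[0,0,0,0,0,0,1]], "newtons": 30}}

```text
clock: 17.15
eef_pos: [662.1, 264.0, 51.3]
tcp_rot: [[0.004, 0.638, 0.77], [0.002, 0.77, -0.638], [-1.0, 0.004, 0.002]]
wrist_force: [0.4, -0.6, 0.5]
width: 0.611
```

Emit:
{"fn": "apply_moves", "kwargs": {"motion": [[0,0,0,0,0,0,1],[0,0,0,0,0,0,1],[0,0,0,0,0,0,1],[0,0,0,0,0,0,1],[-2,0,0,0,0,0,1]]}}

```text
clock: 17.57
eef_pos: [661.1, 263.7, 51.8]
tcp_rot: [[0.002, 0.638, 0.77], [0.001, 0.77, -0.638], [-1.0, 0.002, 0.001]]
wrist_force: [-0.4, -0.5, -2.1]
width: 0.563
```

```bash
python3 - <<'E'
from h import *
s=st();to((681.8,14.9,180),s);to((597.6,86.3,180),s);to((675.4,92.7,180),s);to((604,8.5,180),s)
E
```

```text
t 17.57 tcp [661.1 263.7  51.8] jaw -39.6 x [ 0.002  0.001 -1.   ] F [-0.4 -0.5 -2.1] w 51.8
tool shift to (681.8, 14.9, 180) [-128.3 -178.3  174.7] n 281.0
tool shift to (597.6, 86.3, 180) [-128.4 -177.    64.3] n 228.0
tool shift to (675.4, 92.7, 180) [-128.3 -122.4  120.1] n 214.0
tool shift to (604, 8.5, 180) [-128.5 -232.8  118.8] n 291.0
```

Emit:
{"fn": "apply_moves", "kwargs": {"motion": [[-25,0,0,0,0,0,1],[-35,-10,10,0,0,0,1],[-30,-20,20,0,0,0,1],[-8,-25,25,0,0,0,1],[0,-27,27,0,0,0,1]]}}

```text
clock: 17.98
eef_pos: [672.8, 149.7, 152.9]
tcp_rot: [[0.006, 0.635, 0.772], [0.003, 0.772, -0.635], [-1.0, 0.006, 0.003]]
wrist_force: [1.1, -0.2, -2.1]
width: 0.559
```

Emit:
{"fn": "apply_moves", "kwargs": {"motion": [[0,-27,27,0,0,0,1],[0,-27,27,0,0,0,1],[0,-25,25,0,0,0,1],[0,-17.3,13.7,0,0,0,1],[0,0,0,0,0,0,1]]}}

```text
clock: 18.4
eef_pos: [681.6, 5.9, 148.4]
tcp_rot: [[-0.0, 0.644, 0.765], [-0.005, 0.765, -0.644], [-1.0, -0.004, 0.003]]
wrist_force: [0.6, -1.5, -0.9]
width: 0.558
```

Emit:
{"fn": "apply_moves", "kwargs": {"motion": [[0,0,0,0,0,0,1],[0,0,0,0,0,0,1],[0,0,0,0,0,0,1],[0,0,0,0,0,0,1],[0,0,0,0,0,0,1]]}}

```text
clock: 18.82
eef_pos: [681.3, 16.3, 148.5]
tcp_rot: [[0.0, 0.636, 0.772], [0.0, 0.772, -0.636], [-1.0, 0.0, -0.0]]
wrist_force: [-0.8, 0.0, -1.0]
width: 0.561
```

```bash
python3 - <<'E'
from h import *
s=st();to((681.8,14.9,99),s);snap('wrist','w9.png')
E
```

```text
t 18.82 tcp [681.3  16.3 148.5] jaw -39.5 x [ 0.  0. -1.] F [-0.8  0.  -1. ] w 51.6
tool shift to (681.8, 14.9, 99) [49.5 -0.8  1.3] n 49.0
```

View pics/w9.png

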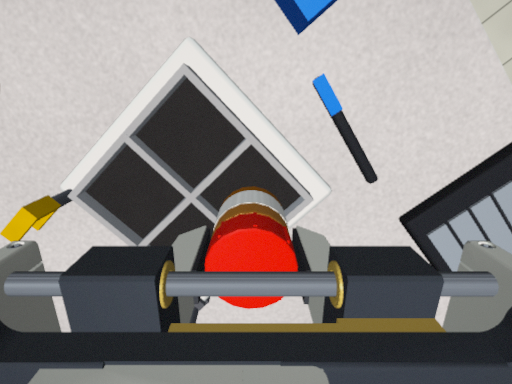

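```bash
python3 - <<'E'
from h import *
c=cal('wrist')
print(ray('wrist',(192,198),63,c),'walls ends L far',[ray('wrist',p,63,c)[:2].round(1) for p in((128,138),(249,141),(186,68),(309,194))])
E
```

```text
[639.55526112  49.19351397  63.        ] walls ends L far [array([634.6, 124.7]), array([713.9,  56. ]), array([711.9, 133.2]), array([725.7, -16.7])]
```

Emit:
{"fn": "apply_moves", "kwargs": {"motion": [[15,-0.8,1.3,0,0,0,1],[20,0,0,0,0,0,1],[10,0,0,0,0,0,1],[4.5,0,0,0,0,0,1],[0,0,0,0,0,0,1]]}}

```text
clock: 19.28
eef_pos: [681.6, 13.7, 99.1]
tcp_rot: [[-0.001, 0.637, 0.771], [-0.0, 0.771, -0.637], [-1.0, -0.001, -0.001]]
wrist_force: [0.1, 0.3, -1.4]
width: 0.56
```

Emit:
{"fn": "apply_moves", "kwargs": {"motion": [[0,0,0,0,0,0,1],[0,0,0,0,0,0,1],[0,0,0,0,0,0,0],[0,0,0,0,0,0,0],[0,0,0,0,0,0,0]]}}

```text
clock: 19.7
eef_pos: [682.1, 13.4, 99.1]
tcp_rot: [[0.0, 0.637, 0.771], [0.0, 0.771, -0.637], [-1.0, 0.0, 0.0]]
wrist_force: [0.2, 0.9, 0.8]
width: 0.73
```

Emit:
{"fn": "apply_moves", "kwargs": {"motion": [[0,0,0,0,0,0,0],[-10,0,0,0,0,0,0],[-25,0,0,0,0,0,0],[-35,0,0,0,0,0,0],[-35,0,0,0,0,0,0]]}}

```text
clock: 20.12
eef_pos: [681.2, 13.3, 205.1]
tcp_rot: [[-0.002, 0.637, 0.771], [0.0, 0.771, -0.637], [-1.0, -0.001, -0.001]]
wrist_force: [0.9, 0.1, 0.1]
width: 1.0
```

```bash
python3 - <<'E'
from h import *
s=st();im=snap('side','d10.png');
for b in blobs(im,'red',60):print(b[0],b[1][4],ray('side',b[0],67)[:2].round(0))
im=snap('scene','s10.png');
for b in blobs(im,'red',60):print(b[0],b[1][4],ray('scene',b[0],67)[:2].round(0),ray('scene',b[0],115)[:2].round(0))
to((549-45,391-54,200),s)
E
```

```text
t 20.12 tcp [681.2  13.3 205.1] jaw -39.6 x [-0.002  0.    -1.   ] F [0.9 0.1 0.1] w 92.0
[224.6, 152.0] 78 [551. 389.]
[201.4, 158.4] 88 [440. 366.]
[201.5, 175.3] 104 [415. 239.]
[280.0, 187.6] 125 [703.  70.]
[5.9, 375.0] 214 [-247. -504.]
[315.3, 128.7] 83 [543. 399.] [568. 354.]
[265.8, 132.6] 88 [407. 248.] [438. 210.]
[282.1, 196.3] 151 [655.  45.] [675.  17.]
tool shift to (504, 337, 200) [   5.5  136.5 -342.8] n 369.0
```

Emit:
{"fn": "apply_moves", "kwargs": {"motion": [[0,10,-25,0,0,0,0],[0,14,-35,0,0,0,0],[0,15,-38,0,0,0,0],[0,15,-38,0,0,0,0],[0,15,-38,0,0,0,0]]}}

```text
clock: 20.63
eef_pos: [590.8, 178.7, 204.5]
tcp_rot: [[0.001, 0.638, 0.77], [0.0, 0.77, -0.638], [-1.0, 0.001, 0.0]]
wrist_force: [0.9, 1.0, 0.0]
width: 1.003
```

Emit:
{"fn": "apply_moves", "kwargs": {"motion": [[0,15,-38,0,0,0,0],[0,15,-38,0,0,0,0],[0,15,-38,0,0,0,0],[0,12,-30,0,0,0,0],[0,10.5,-24.8,0,0,0,0]]}}

```text
clock: 21.05
eef_pos: [502.6, 340.0, 204.7]
tcp_rot: [[0.0, 0.635, 0.772], [0.001, 0.772, -0.635], [-1.0, 0.001, -0.001]]
wrist_force: [0.5, -0.2, -0.3]
width: 1.0
```

Emit:
{"fn": "apply_moves", "kwargs": {"motion": [[0,0,0,0,0,0,0],[0,0,0,0,0,0,0],[0,0,0,0,0,0,0],[0,0,0,0,0,0,0],[0,0,0,0,0,0,0]]}}

```text
clock: 21.47
eef_pos: [505.7, 335.5, 203.8]
tcp_rot: [[0.0, 0.639, 0.769], [-0.001, 0.769, -0.639], [-1.0, -0.0, 0.001]]
wrist_force: [0.5, 0.2, 0.7]
width: 0.998
```

```bash
python3 - <<'E'
from h import *
s=st();im=snap('wrist','w11.png');c=cal('wrist')
for k in('red','blue'):
  for b in blobs(im,k,150):print(k,b,ray('wrist',b[0],78,c)[:2].round(0))
E
```

```text
t 21.47 tcp [505.7 335.5 203.8] jaw -39.7 x [ 0.    -0.001 -1.   ] F [0.5 0.2 0.7] w 91.8
red ([249.4, 116.9], [224, 90, 52, 54, 2088]) [550. 389.]
red ([15.9, 133.4], [7, 125, 23, 18, 251]) [359. 527.]
red ([40.9, 161.9], [32, 153, 23, 18, 236]) [355. 493.]
red ([15.7, 179.2], [7, 170, 24, 19, 226]) [319. 498.]
red ([185.7, 197.9], [162, 174, 49, 48, 1740]) [443. 368.]
red ([64.4, 188.5], [56, 179, 20, 19, 228]) [350. 459.]
red ([39.5, 204.7], [31, 195, 22, 19, 223]) [315. 464.]
red ([242.6, 266.7], [227, 261, 30, 11, 230]) [435. 263.]
red ([243.4, 299.2], [227, 296, 34, 9, 230]) [406. 227.]
blue ([299.8, 207.3], [277, 184, 47, 47, 1462]) [531. 281.]
```

View pics/w11.png

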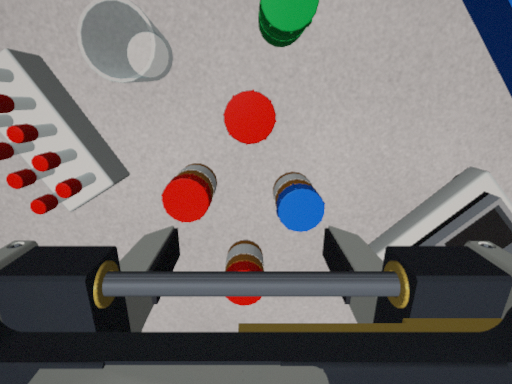

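Emit:
{"fn": "apply_moves", "kwargs": {"motion": [[20,30,-0.8,0,0,0,0],[20,30,-0.8,0,0,0,0],[38,10,0,0,0,0,0],[40,0,0,0,0,0,0],[30,0,0,0,0,0,0.2]]}}

```text
clock: 21.93
eef_pos: [548.1, 391.1, 52.6]
tcp_rot: [[-0.002, 0.638, 0.77], [-0.001, 0.77, -0.638], [-1.0, -0.002, -0.0]]
wrist_force: [-0.5, -0.4, -0.5]
width: 0.964
```

Emit:
{"fn": "apply_moves", "kwargs": {"motion": [[9,0,0,0,0,0,1],[0,0,0,0,0,0,1],[0,0,0,0,0,0,1],[0,0,0,0,0,0,1],[0,0,0,0,0,0,1]]}}

```text
clock: 22.35
eef_pos: [549.5, 392.9, 49.6]
tcp_rot: [[0.003, 0.638, 0.77], [0.003, 0.77, -0.638], [-1.0, 0.004, 0.001]]
wrist_force: [-0.1, 0.5, -0.5]
width: 0.613
```

Emit:
{"fn": "apply_moves", "kwargs": {"motion": [[0,0,0,0,0,0,1],[0,0,0,0,0,0,1],[0,0,0,0,0,0,1],[0,0,0,0,0,0,1],[-2,0,0,0,0,0,1]]}}

```text
clock: 22.77
eef_pos: [548.8, 392.3, 50.2]
tcp_rot: [[0.002, 0.638, 0.77], [0.001, 0.77, -0.638], [-1.0, 0.002, 0.001]]
wrist_force: [-0.3, 0.1, -2.3]
width: 0.558
```

```bash
python3 - <<'E'
from h import *
s=st();to((675.4,92.7,180),s)
E
```

```text
t 22.77 tcp [548.8 392.3  50.2] jaw -39.6 x [ 0.002  0.001 -1.   ] F [-0.3  0.1 -2.3] w 51.3
tool shift to (675.4, 92.7, 180) [-129.9 -149.8  288.6] n 350.0
```

Emit:
{"fn": "apply_moves", "kwargs": {"motion": [[-25,0,0,0,0,0,1],[-38,0,0,0,0,0,1],[-32,-9,18,0,0,0,1],[-5,-15,30,0,0,0,1],[0,-18,34,0,0,0,1]]}}

```text
clock: 23.18
eef_pos: [585.1, 310.5, 153.1]
tcp_rot: [[0.005, 0.634, 0.773], [0.005, 0.773, -0.634], [-1.0, 0.007, 0.001]]
wrist_force: [1.1, 0.2, -1.7]
width: 0.561
```

Emit:
{"fn": "apply_moves", "kwargs": {"motion": [[0,-18,35,0,0,0,1],[0,-18,35,0,0,0,1],[0,-18,35,0,0,0,1],[0,-18,35,0,0,0,1],[0,-16,30,0,0,0,1]]}}

```text
clock: 23.6
eef_pos: [660.3, 127.8, 149.3]
tcp_rot: [[0.001, 0.639, 0.77], [-0.001, 0.77, -0.639], [-1.0, -0.0, 0.001]]
wrist_force: [1.3, 0.9, -1.5]
width: 0.56
```

Emit:
{"fn": "apply_moves", "kwargs": {"motion": [[0,-12,22,0,0,0,1],[0,-7.8,14.6,0,0,0,1],[0,0,0,0,0,0,1],[0,0,0,0,0,0,1],[0,0,0,0,0,0,1]]}}

```text
clock: 24.02
eef_pos: [674.6, 93.9, 149.2]
tcp_rot: [[-0.0, 0.637, 0.771], [0.001, 0.771, -0.637], [-1.0, 0.001, -0.001]]
wrist_force: [-0.3, 0.8, -1.5]
width: 0.56
```

```bash
python3 - <<'E'
from h import *
s=st();to((675.4,92.7,98),s)
E
```

```text
t 24.02 tcp [674.6  93.9 149.2] jaw -39.5 x [-0.     0.001 -1.   ] F [-0.3  0.8 -1.5] w 51.6
tool shift to (675.4, 92.7, 98) [51.2 -0.4  1.5] n 51.0
```

Emit:
{"fn": "apply_moves", "kwargs": {"motion": [[15,-0.4,1.5,0,0,0,1],[20,0,0,0,0,0,1],[10,0,0,0,0,0,1],[6,0,0,0,0,0,1],[0,0,0,0,0,0,1]]}}

```text
clock: 24.43
eef_pos: [675.2, 92.9, 97.7]
tcp_rot: [[-0.001, 0.636, 0.772], [0.0, 0.772, -0.636], [-1.0, -0.0, -0.001]]
wrist_force: [-0.3, 0.6, -1.5]
width: 0.558
```

Emit:
{"fn": "apply_moves", "kwargs": {"motion": [[0,0,0,0,0,0,1],[0,0,0,0,0,0,1],[0,0,0,0,0,0,0],[0,0,0,0,0,0,0],[0,0,0,0,0,0,0]]}}

```text
clock: 24.85
eef_pos: [676.2, 91.4, 98.2]
tcp_rot: [[0.001, 0.637, 0.771], [0.0, 0.771, -0.637], [-1.0, 0.0, 0.0]]
wrist_force: [0.5, 0.4, 0.0]
width: 0.731
```

Emit:
{"fn": "apply_moves", "kwargs": {"motion": [[0,0,0,0,0,0,0],[-10,0,0,0,0,0,0],[-25,0,0,0,0,0,0],[-35,0,0,0,0,0,0],[-35,0,0,0,0,0,0]]}}

```text
clock: 25.27
eef_pos: [675.3, 91.2, 204.1]
tcp_rot: [[-0.002, 0.637, 0.771], [-0.0, 0.771, -0.637], [-1.0, -0.001, -0.001]]
wrist_force: [0.7, 0.2, -0.3]
width: 0.997
```

```bash
python3 - <<'E'
from h import *
s=st();im=snap('side','d12.png');
for b in blobs(im,'red',60):print(b[0],b[1][4],ray('side',b[0],67)[:2].round(0),ray('side',b[0],115)[:2].round(0))
im=snap('scene','s12.png');
for b in blobs(im,'red',60):print(b[0],b[1][4],ray('scene',b[0],67)[:2].round(0),ray('scene',b[0],115)[:2].round(0))
to((441-45,369-54,200),s)
E
```

```text
t 25.27 tcp [675.3  91.2 204.1] jaw -39.6 x [-0.002 -0.    -1.   ] F [ 0.7  0.2 -0.3] w 91.7
[201.5, 158.4] 87 [440. 366.] [429. 293.]
[201.4, 175.3] 102 [415. 239.] [405. 172.]
[272.5, 176.5] 106 [698. 151.] [675.  88.]
[280.1, 187.7] 123 [703.  69.] [680.   9.]
[5.9, 374.9] 214 [-247. -504.] [-228. -538.]
[265.8, 132.6] 88 [407. 248.] [438. 210.]
[295.3, 181.4] 136 [649. 129.] [669.  97.]
[282.2, 196.1] 155 [655.  46.] [675.  17.]
tool shift to (396, 315, 200) [   4.6   -5.5 -357.9] n 358.0
```

Emit:
{"fn": "apply_moves", "kwargs": {"motion": [[0,0,-27,0,0,0,0],[0,0,-38,0,0,0,0],[0,0,-40,0,0,0,0],[0,-2,-40,0,0,0,0],[0,-2,-40,0,0,0,0]]}}

```text
clock: 25.78
eef_pos: [529.3, 207.1, 203.4]
tcp_rot: [[0.001, 0.638, 0.77], [0.0, 0.77, -0.638], [-1.0, 0.001, 0.0]]
wrist_force: [0.7, 1.4, -0.1]
width: 0.999
```

Emit:
{"fn": "apply_moves", "kwargs": {"motion": [[0,-2,-40,0,0,0,0],[0,-2,-40,0,0,0,0],[0,0,-38,0,0,0,0],[0,0,-33,0,0,0,0],[0,0,-25,0,0,0,0]]}}

```text
clock: 26.2
eef_pos: [389.9, 317.3, 203.7]
tcp_rot: [[0.001, 0.635, 0.772], [0.001, 0.772, -0.635], [-1.0, 0.001, -0.0]]
wrist_force: [0.5, -0.0, -0.4]
width: 0.997
```

Emit:
{"fn": "apply_moves", "kwargs": {"motion": [[0,0,0,0,0,0,0],[0,0,0,0,0,0,0],[0,0,0,0,0,0,0],[0,0,0,0,0,0,0],[0,0,0,0,0,0,0]]}}

```text
clock: 26.62
eef_pos: [393.7, 314.3, 202.8]
tcp_rot: [[0.0, 0.639, 0.769], [-0.0, 0.769, -0.639], [-1.0, -0.0, 0.0]]
wrist_force: [0.1, -0.7, 0.0]
width: 0.998
```

```bash
python3 - <<'E'
from h import *
s=st();im=snap('wrist','w13.png');c=cal('wrist')
for k in('red','blue'):
  for b in blobs(im,k,350):
    p=ray('wrist',b[0],78,c);print(k,b,p[:2].round(0))
    if k=='red': to((p[0]-1,p[1]+2,48),s)
E
```

```text
t 26.62 tcp [393.7 314.3 202.8] jaw -39.7 x [ 0. -0. -1.] F [ 0.1 -0.7  0. ] w 91.8
red ([251.8, 116.3], [227, 90, 51, 53, 2104]) [440. 367.]
tool shift to (np.float64(439.22681137651693), np.float64(369.11814555796366), 48) [ 1.548e+02  7.130e+01 -1.000e-01] n 170.0
red ([306.5, 218.3], [284, 195, 47, 47, 1701]) [417. 245.]
tool shift to (np.float64(416.2832975652017), np.float64(246.57466644827807), 48) [154.8 -37.6  60.6] n 170.0
blue ([375.6, 127.8], [347, 103, 58, 52, 2087]) [528. 280.]
```

View pics/w13.png

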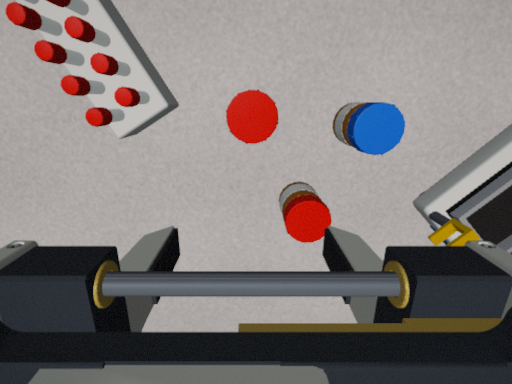

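Emit:
{"fn": "apply_moves", "kwargs": {"motion": [[20,30,0,0,0,0,0],[20,30,0,0,0,0,0.1],[38,11,0,0,0,0,0.1],[40,0,0,0,0,0,0.1],[28,0,0,0,0,0,0.2]]}}

```text
clock: 27.08
eef_pos: [438.1, 369.1, 53.5]
tcp_rot: [[-0.002, 0.638, 0.77], [-0.001, 0.77, -0.638], [-1.0, -0.002, -0.001]]
wrist_force: [0.2, -1.0, -1.4]
width: 0.864
```

Emit:
{"fn": "apply_moves", "kwargs": {"motion": [[9,0,0,0,0,0,1],[0,0,0,0,0,0,1],[0,0,0,0,0,0,1],[0,0,0,0,0,0,1],[0,0,0,0,0,0,1]]}}

```text
clock: 27.5
eef_pos: [439.1, 370.8, 50.0]
tcp_rot: [[0.003, 0.638, 0.77], [0.002, 0.77, -0.638], [-1.0, 0.003, 0.001]]
wrist_force: [0.7, -0.3, 1.7]
width: 0.559
```

Emit:
{"fn": "apply_moves", "kwargs": {"motion": [[0,0,0,0,0,0,1],[0,0,0,0,0,0,1],[0,0,0,0,0,0,1],[0,0,0,0,0,0,1],[-2,0,0,0,0,0,1]]}}

```text
clock: 27.92
eef_pos: [438.6, 370.3, 51.1]
tcp_rot: [[0.002, 0.638, 0.77], [0.001, 0.77, -0.638], [-1.0, 0.002, 0.001]]
wrist_force: [0.4, -0.2, -1.8]
width: 0.56
```

```bash
python3 - <<'E'
from h import *
s=st();to((597.6,86.3,180),s);to((604,8.5,180),s)
E
```

```text
t 27.92 tcp [438.6 370.3  51.1] jaw -39.6 x [ 0.002  0.001 -1.   ] F [ 0.4 -0.2 -1.8] w 51.6
tool shift to (597.6, 86.3, 180) [-129.  -117.2  303.7] n 350.0
tool shift to (604, 8.5, 180) [-129.  -173.   358.2] n 418.0
```

Emit:
{"fn": "apply_moves", "kwargs": {"motion": [[-25,0,0,0,0,0,1],[-38,0,0,0,0,0,1],[-34,-9,18,0,0,0,1],[-23,-14,29,0,0,0,1],[0,-17,35,0,0,0,1]]}}

```text
clock: 28.33
eef_pos: [476.7, 290.6, 175.9]
tcp_rot: [[0.007, 0.634, 0.774], [0.006, 0.774, -0.634], [-1.0, 0.009, 0.001]]
wrist_force: [1.6, 1.0, -2.0]
width: 0.56
```

Emit:
{"fn": "apply_moves", "kwargs": {"motion": [[0,-17,35,0,0,0,1],[0,-17,35,0,0,0,1],[0,-17,35,0,0,0,1],[0,-17,35,0,0,0,1],[0,-17,35,0,0,0,1]]}}

```text
clock: 28.75
eef_pos: [556.6, 108.0, 170.6]
tcp_rot: [[0.001, 0.637, 0.771], [-0.0, 0.771, -0.637], [-1.0, 0.0, 0.001]]
wrist_force: [0.7, 0.5, -1.9]
width: 0.558
```

Emit:
{"fn": "apply_moves", "kwargs": {"motion": [[0,-17,35,0,0,0,1],[0,-15,33,0,0,0,1],[0,-10,20,0,0,0,1],[0,-6,13.2,0,0,0,1],[0,0,0,0,0,0,1]]}}

```text
clock: 29.17
eef_pos: [604.6, 4.5, 169.9]
tcp_rot: [[0.0, 0.641, 0.767], [-0.001, 0.767, -0.641], [-1.0, -0.001, 0.001]]
wrist_force: [-1.2, 0.2, -1.7]
width: 0.558
```

Emit:
{"fn": "apply_moves", "kwargs": {"motion": [[0,0,0,0,0,0,1],[0,0,0,0,0,0,1],[5,0,0,0,0,0,1],[10,0,0,0,0,0,1],[10,0,0,0,0,0,1]]}}

```text
clock: 29.58
eef_pos: [603.4, 9.6, 144.2]
tcp_rot: [[0.0, 0.636, 0.772], [0.0, 0.772, -0.636], [-1.0, 0.0, 0.0]]
wrist_force: [-0.2, -0.7, -1.0]
width: 0.561
```

```bash
python3 - <<'E'
from h import *
s=st();to((604,8.5,98.7),s)
E
```

```text
t 29.58 tcp [603.4   9.6 144.2] jaw -39.5 x [ 0.  0. -1.] F [-0.2 -0.7 -1. ] w 51.6
tool shift to (604, 8.5, 98.7) [45.5 -0.5  1.1] n 46.0
```

Emit:
{"fn": "apply_moves", "kwargs": {"motion": [[15,-0.5,1,0,0,0,1],[15,0,0,0,0,0,1],[10,0,0,0,0,0,1],[5.5,0,0,0,0,0,1],[0,0,0,0,0,0,1]]}}

```text
clock: 30.0
eef_pos: [603.5, 7.4, 98.3]
tcp_rot: [[-0.002, 0.637, 0.771], [-0.0, 0.771, -0.637], [-1.0, -0.001, -0.001]]
wrist_force: [-0.3, 0.2, -0.6]
width: 0.56
```

Emit:
{"fn": "apply_moves", "kwargs": {"motion": [[0,0,0,0,0,0,1],[0,0,0,0,0,0,1],[0,0,0,0,0,0,0.1],[0,0,0,0,0,0,0.1],[0,0,0,0,0,0,0.1]]}}

```text
clock: 30.42
eef_pos: [604.4, 7.4, 99.7]
tcp_rot: [[0.001, 0.637, 0.771], [0.0, 0.771, -0.637], [-1.0, 0.0, 0.0]]
wrist_force: [-0.0, -0.4, -0.0]
width: 0.732
```

Emit:
{"fn": "apply_moves", "kwargs": {"motion": [[0,0,0,0,0,0,0.1],[-10,0,0,0,0,0,0.1],[-25,0,0,0,0,0,0],[-35,0,0,0,0,0,0],[-35,0,0,0,0,0,0]]}}

```text
clock: 30.83
eef_pos: [603.5, 7.4, 205.8]
tcp_rot: [[-0.001, 0.637, 0.771], [0.0, 0.771, -0.637], [-1.0, -0.001, -0.001]]
wrist_force: [1.3, -0.2, 0.1]
width: 0.994
```

```bash
python3 - <<'E'
from h import *
s=st();im=snap('side','d14.png');
for b in blobs(im,'red',60):print(b[0],b[1][4],ray('side',b[0],67)[:2].round(0),ray('side',b[0],115)[:2].round(0))
im=snap('scene','s14.png');
for b in blobs(im,'red',60):print(b[0],b[1][4],ray('scene',b[0],67)[:2].round(0),ray('scene',b[0],115)[:2].round(0))
to((413-45,246-54,200),s)
E
```

```text
t 30.83 tcp [603.5   7.4 205.8] jaw -39.6 x [-0.001  0.    -1.   ] F [ 1.3 -0.2  0.1] w 91.4
[201.4, 175.4] 99 [415. 239.] [404. 171.]
[271.7, 177.0] 82 [694. 149.] [671.  85.]
[280.1, 187.6] 118 [704.  70.] [680.  10.]
[261.4, 191.5] 131 [623.  65.] [604.   6.]
[5.9, 374.9] 215 [-247. -504.] [-228. -538.]
[295.2, 181.5] 135 [649. 129.] [669.  96.]
[263.8, 185.1] 133 [575.  40.] [598.  12.]
[282.2, 196.1] 155 [655.  46.] [675.  17.]
tool shift to (368, 192, 200) [   6.2   -7.7 -299.1] n 299.0
```

Emit:
{"fn": "apply_moves", "kwargs": {"motion": [[0,0,-25,0,0,0,0],[0,-1,-38,0,0,0,0],[0,-1,-40,0,0,0,0],[0,-2,-40,0,0,0,0],[0,-2,-40,0,0,0,0]]}}

```text
clock: 31.35
eef_pos: [457.7, 120.2, 204.7]
tcp_rot: [[0.001, 0.638, 0.77], [0.0, 0.77, -0.638], [-1.0, 0.0, 0.0]]
wrist_force: [0.6, 1.6, -0.1]
width: 1.002
```

Emit:
{"fn": "apply_moves", "kwargs": {"motion": [[0,-2,-40,0,0,0,0],[0,0,-36,0,0,0,0],[0,0,-25,0,0,0,0],[0,0,-15,0,0,0,0],[0,0,0,0,0,0,0]]}}

```text
clock: 31.77
eef_pos: [366.1, 194.1, 205.1]
tcp_rot: [[0.001, 0.633, 0.774], [0.0, 0.774, -0.633], [-1.0, 0.001, 0.0]]
wrist_force: [-0.1, -0.4, 0.9]
width: 0.997
```

Emit:
{"fn": "apply_moves", "kwargs": {"motion": [[0,0,0,0,0,0,0],[0,0,0,0,0,0,0],[0,0,0,0,0,0,0],[0,0,0,0,0,0,0],[0,0,0,0,0,0,0]]}}

```text
clock: 32.18
eef_pos: [369.1, 191.2, 204.2]
tcp_rot: [[-0.0, 0.638, 0.77], [-0.0, 0.77, -0.638], [-1.0, -0.0, -0.0]]
wrist_force: [1.7, 0.2, -0.3]
width: 1.002
```

```bash
python3 - <<'E'
from h import *
s=st();im=snap('wrist','w15.png');c=cal('wrist')
for k in('red','blue'):
  for b in blobs(im,k,350):
    p=ray('wrist',b[0],78,c);print(k,b,p[:2].round(0))
    if k=='red': to((p[0]-1,p[1]+2,48),s)
E
```

```text
t 32.18 tcp [369.1 191.2 204.2] jaw -39.7 x [-0. -0. -1.] F [ 1.7  0.2 -0.3] w 92.2
red ([254.8, 118.6], [230, 93, 51, 52, 2078]) [416. 240.]
tool shift to (np.float64(415.4320254776929), np.float64(242.4449981431882), 48) [156.2  69.    3. ] n 171.0
blue ([326.3, 14.7], [297, 0, 60, 36, 1587]) [522. 269.]
```

View pics/w15.png

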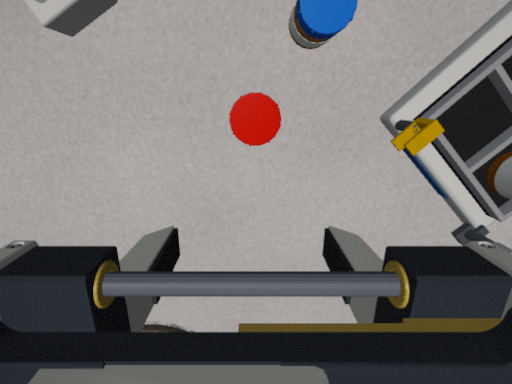

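Emit:
{"fn": "apply_moves", "kwargs": {"motion": [[20,29,1.5,0,0,0,0],[20,30,1.5,0,0,0,0.1],[38,10,0,0,0,0,0.1],[40,0,0,0,0,0,0.1],[28,0,0,0,0,0,0.2]]}}

```text
clock: 32.65
eef_pos: [414.6, 242.9, 55.4]
tcp_rot: [[-0.002, 0.637, 0.77], [-0.0, 0.77, -0.637], [-1.0, -0.002, -0.001]]
wrist_force: [0.3, -1.4, -0.6]
width: 0.868
```

Emit:
{"fn": "apply_moves", "kwargs": {"motion": [[10,0,0,0,0,0,1],[0,0,0,0,0,0,1],[0,0,0,0,0,0,1],[0,0,0,0,0,0,1],[0,0,0,0,0,0,1]]}}

```text
clock: 33.07
eef_pos: [416.2, 243.6, 50.2]
tcp_rot: [[0.003, 0.638, 0.77], [0.001, 0.77, -0.638], [-1.0, 0.003, 0.001]]
wrist_force: [0.7, -0.8, 0.5]
width: 0.563
```

Emit:
{"fn": "apply_moves", "kwargs": {"motion": [[0,0,0,0,0,0,1],[0,0,0,0,0,0,1],[0,0,0,0,0,0,1],[0,0,0,0,0,0,1],[-2,0,0,0,0,0,1]]}}

```text
clock: 33.48
eef_pos: [415.6, 243.2, 51.4]
tcp_rot: [[0.002, 0.638, 0.77], [0.001, 0.77, -0.638], [-1.0, 0.002, 0.001]]
wrist_force: [-0.9, -0.2, -2.1]
width: 0.562
```

```bash
python3 - <<'E'
from h import *
s=st();to((597.6,86.3,180),s)
E
```

```text
t 33.48 tcp [415.6 243.2  51.4] jaw -39.6 x [ 0.002  0.001 -1.   ] F [-0.9 -0.2 -2.1] w 51.7
tool shift to (597.6, 86.3, 180) [-128.4   -4.6  240.4] n 273.0
```

Emit:
{"fn": "apply_moves", "kwargs": {"motion": [[-25,0,0,0,0,0,1],[-38,0,0,0,0,0,1],[-38,0,12,0,0,0,1],[-27,0,25,0,0,0,1],[0,-1,36,0,0,0,1]]}}

```text
clock: 33.9
eef_pos: [471.8, 199.5, 185.1]
tcp_rot: [[0.008, 0.633, 0.774], [0.005, 0.774, -0.633], [-1.0, 0.009, 0.003]]
wrist_force: [1.6, 1.8, -1.3]
width: 0.562
```

Emit:
{"fn": "apply_moves", "kwargs": {"motion": [[0,-1,38,0,0,0,1],[0,-1,40,0,0,0,1],[0,-1,38,0,0,0,1],[0,-0.6,30,0,0,0,1],[0,0,21.4,0,0,0,1]]}}

```text
clock: 34.32
eef_pos: [599.2, 82.6, 178.6]
tcp_rot: [[0.001, 0.64, 0.768], [-0.001, 0.768, -0.64], [-1.0, -0.0, 0.001]]
wrist_force: [-0.8, 1.3, -1.3]
width: 0.56
```

Emit:
{"fn": "apply_moves", "kwargs": {"motion": [[0,0,0,0,0,0,1],[0,0,0,0,0,0,1],[10,0,0,0,0,0,1],[15,0,0,0,0,0,1],[10,0,0,0,0,0,1]]}}

```text
clock: 34.73
eef_pos: [595.8, 87.4, 142.2]
tcp_rot: [[-0.001, 0.636, 0.772], [0.0, 0.772, -0.636], [-1.0, -0.001, -0.001]]
wrist_force: [0.4, 0.2, -2.4]
width: 0.557
```

```bash
python3 - <<'E'
from h import *
s=st();to((597.6,86.3,99),s)
E
```

```text
t 34.73 tcp [595.8  87.4 142.2] jaw -39.5 x [-0.001  0.    -1.   ] F [ 0.4  0.2 -2.4] w 51.2
tool shift to (597.6, 86.3, 99) [43.2  0.4  2.1] n 43.0
```

Emit:
{"fn": "apply_moves", "kwargs": {"motion": [[12,0.2,1.7,0,0,0,1],[15,0,0,0,0,0,1],[10,0,0,0,0,0,1],[6,0,0,0,0,0,1],[0,0,0,0,0,0,1]]}}

```text
clock: 35.15
eef_pos: [598.0, 85.3, 99.1]
tcp_rot: [[-0.002, 0.637, 0.771], [-0.0, 0.771, -0.637], [-1.0, -0.001, -0.001]]
wrist_force: [-0.2, 0.2, -1.3]
width: 0.562
```

Emit:
{"fn": "apply_moves", "kwargs": {"motion": [[0,0,0,0,0,0,1],[0,0,0,0,0,0,1],[0,0,0,0,0,0,0.28],[0,0,0,0,0,0,0.28],[0,0,0,0,0,0,0.28]]}}

```text
clock: 35.57
eef_pos: [599.0, 85.4, 101.0]
tcp_rot: [[0.001, 0.637, 0.771], [0.0, 0.771, -0.637], [-1.0, 0.001, 0.001]]
wrist_force: [-0.1, 0.4, -0.3]
width: 0.706
```

Emit:
{"fn": "apply_moves", "kwargs": {"motion": [[0,0,0,0,0,0,0.28],[-10,0,0,0,0,0,0.28],[-25,0,0,0,0,0,0.28],[-35,0,0,0,0,0,0.28],[-35,0,0,0,0,0,0.28]]}}

```text
clock: 35.98
eef_pos: [598.0, 85.3, 206.8]
tcp_rot: [[-0.002, 0.637, 0.771], [0.0, 0.771, -0.637], [-1.0, -0.001, -0.001]]
wrist_force: [0.9, -0.8, 1.0]
width: 0.72
```

```bash
python3 - <<'E'
from h import *
s=st();im=snap('side','d16.png');
for b in blobs(im,'red',60):print(b[0],b[1][4],ray('side',b[0],67)[:2].round(0),ray('side',b[0],115)[:2].round(0))
im=snap('scene','s16.png');
for b in blobs(im,'red',60):print(b[0],b[1][4],ray('scene',b[0],67)[:2].round(0),ray('scene',b[0],115)[:2].round(0))
b=cv2.imread('pics/s16.png');d=cv2.imread('pics/d16.png')
cv2.imwrite('pics/m16.png',np.hstack([cv2.resize(b[90:300,150:350],(400,420)),cv2.resize(d[130:320,160:340],(398,420))]))
E
```

```text
t 35.98 tcp [598.   85.3 206.8] jaw -39.6 x [-0.002  0.    -1.   ] F [ 0.9 -0.8  1. ] w 66.3
[272.4, 176.3] 102 [698. 153.] [675.  89.]
[258.0, 186.3] 245 [620. 102.] [601.  41.]
[280.0, 187.6] 121 [703.  70.] [680.  10.]
[5.9, 374.9] 215 [-247. -504.] [-228. -538.]
[276.7, 171.0] 125 [568. 122.] [591.  90.]
[295.2, 181.5] 134 [649. 129.] [669.  96.]
[263.7, 185.0] 134 [574.  41.] [597.  12.]
[282.2, 196.1] 155 [655.  46.] [675.  17.]
```

View pics/m16.png

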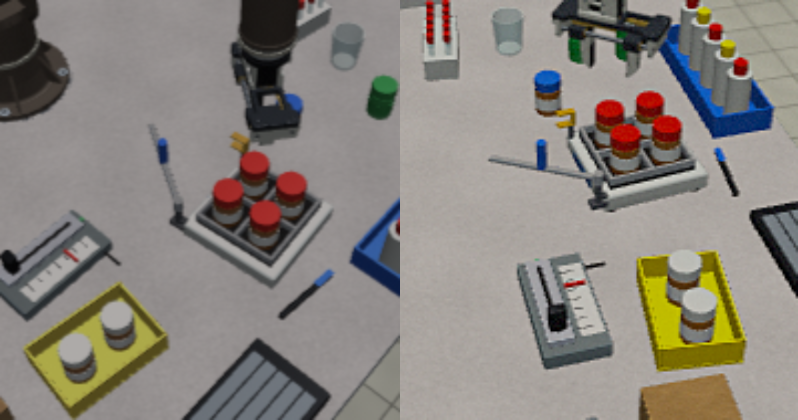

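```bash
python3 - <<'E'
from h import *
S=cv2.cvtColor(cv2.imread('pics/s16.png'),cv2.COLOR_BGR2RGB);D=cv2.cvtColor(cv2.imread('pics/d16.png'),cv2.COLOR_BGR2RGB)
a=[b for b in blobs(S,'blue',6) if abs(b[0][0]-231)<15 and abs(b[0][1]-166)<20];d=[b for b in blobs(D,'blue',6) if abs(b[0][0]-223)<10 and abs(b[0][1]-200)<10]
print(a,d);p=tri(a[0][0],d[0][0]);print(p)
H=np.array([540.5,-52.5]);v=p[:2]-H;print(np.linalg.norm(v),np.degrees(np.arctan2(v[1],v[0])))
s=st()
for ang in(148.7,):pass
to((400,-30,206),s)
E
```

```text
[([230.7, 160.9], [229, 159, 4, 4, 12])] [([223.4, 199.9], [222, 193, 4, 14, 49])]
[449.25647128   1.4967094  119.55633146]
106.02370564383693 149.38351652223045
t 36.08 tcp [601.8  86.9 212.3] jaw -39.6 x [ 0.01   0.002 -1.   ] F [ 0.2 -0.1  1.4] w 66.2
tool shift to (400, -30, 206) [   4.  -218.7  -81. ] n 233.0
```

Emit:
{"fn": "apply_moves", "kwargs": {"motion": [[0,-18,-7,0,0,0,1],[0,-28,-11,0,0,0,1],[0,-32,-12.6,0,0,0,1],[0,-34,-13.4,0,0,0,1],[0,-34,-13.4,0,0,0,1]], "newtons": 15}}

```text
clock: 36.5
eef_pos: [460.0, 9.0, 205.5]
tcp_rot: [[0.0, 0.637, 0.771], [-0.0, 0.771, -0.637], [-1.0, 0.0, 0.0]]
wrist_force: [-0.4, -0.8, 0.2]
width: 0.406
```

Emit:
{"fn": "apply_moves", "kwargs": {"motion": [[0,-32,-12.6,0,0,0,1],[0,-22.6,-9,0,0,0,1],[0,0,0,0.07,0,0,1],[0,0,0,0.09,0,0,1],[0,0,0,0.09,0,0,1]]}}

```text
clock: 36.92
eef_pos: [409.7, -19.3, 206.1]
tcp_rot: [[0.001, 0.811, 0.585], [-0.001, 0.585, -0.811], [-1.0, 0.001, 0.001]]
wrist_force: [-0.2, 0.6, -1.1]
width: 0.045
```

Emit:
{"fn": "apply_moves", "kwargs": {"motion": [[0,0,0,0.07,0,0,1],[0,0,0,0.036,0,0,1],[0,0,0,0,0,0,1],[0,0,0,0,0,0,1],[0,0,0,0,0,0,1]]}}

```text
clock: 37.33
eef_pos: [410.0, -18.9, 205.6]
tcp_rot: [[0.0, 0.865, 0.501], [-0.0, 0.501, -0.865], [-1.0, 0.0, 0.0]]
wrist_force: [0.3, -0.9, -0.4]
width: 0.005
```

```bash
python3 - <<'E'
from h import *
s=st();to((409.3,-18.9,108),s);snap('wrist','w17.png')
E
```

```text
t 37.33 tcp [410.  -18.9 205.6] jaw -59.9 x [ 0. -0. -1.] F [ 0.3 -0.9 -0.4] w 0.5
tool shift to (409.3, -18.9, 108) [97.6 -0.6 -0.3] n 98.0
```

View pics/w17.png

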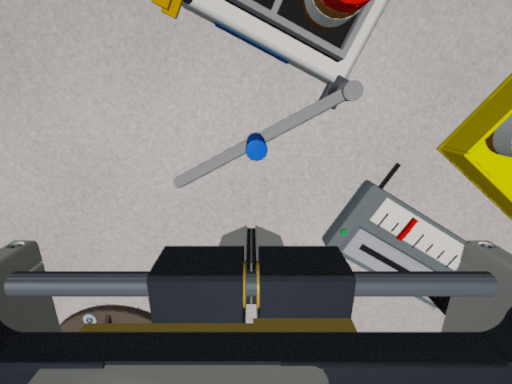

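Emit:
{"fn": "apply_moves", "kwargs": {"motion": [[25,0,0,0,0,0,1],[30,0,0,0,0,0,1],[28,0,0,0,0,0,1],[15,0,0,0,0,0,1],[0,0,0,0,0,0,1]]}}

```text
clock: 37.8
eef_pos: [407.8, -19.0, 104.8]
tcp_rot: [[-0.005, 0.865, 0.501], [0.001, 0.501, -0.865], [-1.0, -0.004, -0.003]]
wrist_force: [-1.4, -0.2, -0.7]
width: 0.001
```

Emit:
{"fn": "apply_moves", "kwargs": {"motion": [[0,10,0,0,0,0,1],[0,10,0,0,0,0,1],[0,10,0,0,0,0,1],[0,12,0,0,0,0,1],[0,12,0,0,0,0,1]]}}

```text
clock: 38.22
eef_pos: [458.0, 9.0, 108.0]
tcp_rot: [[0.001, 0.866, 0.5], [-0.0, 0.5, -0.866], [-1.0, 0.001, 0.0]]
wrist_force: [-2.1, 0.9, 0.4]
width: 0.006
```

Emit:
{"fn": "apply_moves", "kwargs": {"motion": [[0,12,0,0,0,0,1],[0,12,0,0,0,0,1],[0,12,0,0,0,0,1],[0,10,0,0,0,0,1],[0,8,0,0,0,0,1]]}}

```text
clock: 38.63
eef_pos: [504.9, 35.6, 107.4]
tcp_rot: [[0.001, 0.866, 0.5], [-0.0, 0.5, -0.866], [-1.0, 0.001, 0.0]]
wrist_force: [-0.9, -1.4, 0.4]
width: 0.006
```

```bash
python3 - <<'E'
from h import *
s=st();im=snap('side','d18.png');c=cv2.imread('pics/d18.png');cv2.imwrite('pics/d18c.png',cv2.resize(c[130:280,170:350],None,fx=4,fy=4))
to((514.1,41.6,108),s)
E
```

```text
t 38.63 tcp [504.9  35.6 107.4] jaw -60.0 x [ 0.001 -0.    -1.   ] F [-0.9 -1.4  0.4] w 0.5
tool shift to (514.1, 41.6, 108) [-0.6 10.9 -0.6] n 11.0
```

View pics/d18c.png

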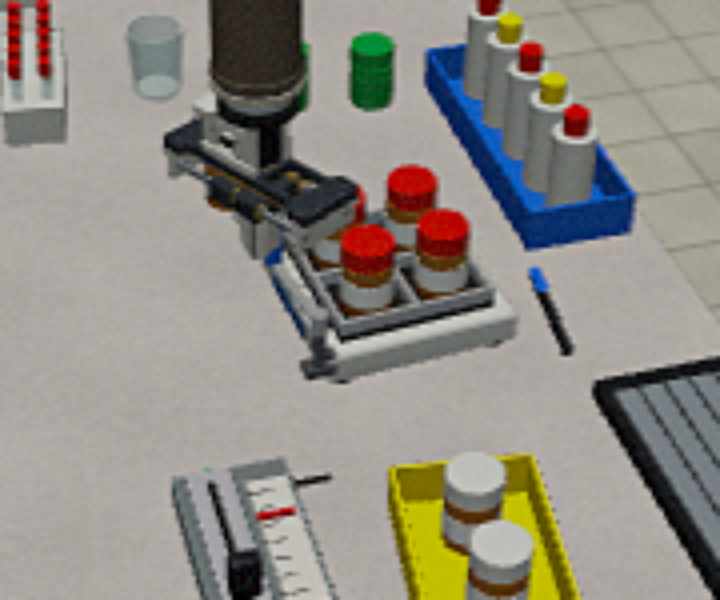

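Emit:
{"fn": "apply_moves", "kwargs": {"motion": [[0,3,0,0,0,0,1],[0,3,0,0,0,0,1],[0,2,0,0,0,0,1],[0,1,0,0,0,0,1],[0,0,0,0,0,0,1]]}}

```text
clock: 39.1
eef_pos: [511.2, 39.4, 107.4]
tcp_rot: [[-0.0, 0.866, 0.5], [-0.0, 0.5, -0.866], [-1.0, -0.0, 0.0]]
wrist_force: [-0.2, -0.6, -0.5]
width: 0.009
```

Emit:
{"fn": "apply_moves", "kwargs": {"motion": [[0,1,0,0,0,0,1],[0,1,0,0,0,0,1],[0,0,0,0,0,0,1],[0,0,0,0,0,0,1],[0,0,0,0,0,0,1]]}}

```text
clock: 39.52
eef_pos: [511.7, 39.7, 107.2]
tcp_rot: [[-0.002, 0.866, 0.5], [-0.001, 0.5, -0.866], [-1.0, -0.003, 0.0]]
wrist_force: [-5.6, -4.1, 4.3]
width: 0.007
```

Emit:
{"fn": "apply_moves", "kwargs": {"motion": [[0,1,0,0,0,0,1],[0,0,0,0,0,0,1],[0,0,0,0,0,0,1],[0,0,0,0,0,0,1],[0,0,0,0,0,0,1]]}}

```text
clock: 39.93
eef_pos: [511.7, 39.7, 107.1]
tcp_rot: [[-0.004, 0.866, 0.499], [-0.002, 0.499, -0.866], [-1.0, -0.004, 0.0]]
wrist_force: [-6.9, -4.2, 7.0]
width: 0.004
```

Emit:
{"fn": "apply_moves", "kwargs": {"motion": [[0,-10,0,0,0,0,1],[0,-20,0,0,0,0,1],[0,-30,0,0,0,0,1],[-30,-20,0,0,0,0,0.5],[-35,0,0,0,0,0,0.5]]}}

```text
clock: 40.35
eef_pos: [438.6, -1.1, 170.6]
tcp_rot: [[-0.008, 0.866, 0.499], [-0.001, 0.499, -0.867], [-1.0, -0.008, -0.003]]
wrist_force: [0.6, -0.7, 0.6]
width: 0.104
```

Emit:
{"fn": "apply_moves", "kwargs": {"motion": [[-35,0,0,0,0,0,0.5],[-10,0,0,0,0,0,0.5],[0,0,0,0,0,0,0.5],[0,0,0,0,0,0,0.5],[0,0,0,0,0,0,0.5]]}}

```text
clock: 40.77
eef_pos: [443.9, 1.0, 216.3]
tcp_rot: [[-0.001, 0.866, 0.5], [-0.0, 0.5, -0.866], [-1.0, -0.001, -0.001]]
wrist_force: [-0.2, 0.1, 0.8]
width: 0.46
```

```bash
python3 - <<'E'
from h import *
s=st();im=snap('wrist','w19.png');snap('side','d19.png')
c=cal('wrist');
for b in blobs(im,'blue',60):print(b,ray('wrist',b[0],143,c).round(1))
to((401,-318,200),s)
E
```

```text
t 40.77 tcp [443.9   1.  216.3] jaw -60.0 x [-0.001 -0.    -1.   ] F [-0.2  0.1  0.8] w 42.3
([256.7, 87.3], [244, 73, 21, 23, 148]) [528.9  43.8 143. ]
tool shift to (401, -318, 200) [  16.4 -196.6  254.8] n 322.0
```

View pics/w19.png

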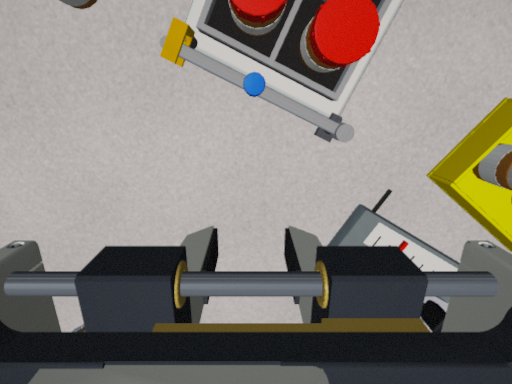

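Emit:
{"fn": "apply_moves", "kwargs": {"motion": [[0,-15,20,0,0,0,0],[0,-19,25,0,0,0,0],[0,-21,27,0,0,0,0],[0,-21,27,0,0,0,0],[0,-21,27,0,0,0,0]]}}

```text
clock: 41.28
eef_pos: [422.7, -157.7, 216.3]
tcp_rot: [[-0.002, 0.866, 0.501], [0.001, 0.501, -0.866], [-1.0, -0.001, -0.001]]
wrist_force: [0.4, 0.5, -0.0]
width: 0.815
```

Emit:
{"fn": "apply_moves", "kwargs": {"motion": [[0,-21,27,0,0,0,0],[0,-21,27,0,0,0,0],[0,-21,27,0,0,0,0],[0,-21,27,0,0,0,0],[0,-15.6,20.8,0,0,0,0]]}}

```text
clock: 41.7
eef_pos: [400.3, -320.5, 216.0]
tcp_rot: [[-0.002, 0.867, 0.499], [0.001, 0.499, -0.867], [-1.0, -0.001, -0.001]]
wrist_force: [0.1, -0.4, 0.2]
width: 0.998
```

Emit:
{"fn": "apply_moves", "kwargs": {"motion": [[0,0,0,0.1,0,0,0.2],[0,0,0,0.11,0,0,0.2],[0,0,0,0.11,0,0,0.2],[0,0,0,0.11,0,0,0.2],[0,0,0,0.11,0,0,0.2]]}}

```text
clock: 42.12
eef_pos: [401.3, -317.5, 215.9]
tcp_rot: [[-0.002, 1.0, -0.022], [0.002, -0.022, -1.0], [-1.0, -0.002, -0.001]]
wrist_force: [-0.0, 0.5, 0.2]
width: 0.804
```

Emit:
{"fn": "apply_moves", "kwargs": {"motion": [[0,0,0,0,0,0,0.2],[0,0,0,0,0,0,0.2],[0,0,0,0,0,0,0.2],[0,0,0,0,0,0,0.2],[0,0,0,0,0,0,0.2]]}}

```text
clock: 42.53
eef_pos: [401.7, -317.8, 217.2]
tcp_rot: [[-0.0, 1.0, -0.015], [0.0, -0.015, -1.0], [-1.0, -0.0, -0.0]]
wrist_force: [0.3, 0.4, 0.3]
width: 0.801
```

```bash
python3 - <<'E'
from h import *
s=st();to((400.5,-318,53),s);to((400.5,-231,53),s);snap('wrist','w20.png')
a=cv2.imread('pics/w20.png');cv2.imwrite('pics/w20c.png',cv2.resize(a[60:240,0:256],None,fx=3,fy=3,interpolation=cv2.INTER_CUBIC))
E
```

```text
t 42.53 tcp [ 401.7 -317.8  217.2] jaw -90.8 x [-0.  0. -1.] F [0.3 0.4 0.3] w 73.7
tool shift to (400.5, -318, 53) [164.2  -1.2   0.2] n 164.0
tool shift to (400.5, -231, 53) [164.2  -2.4 -86.8] n 186.0
```

View pics/w20.png

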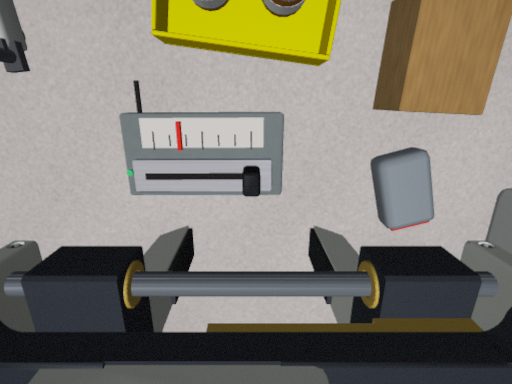

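Emit:
{"fn": "apply_moves", "kwargs": {"motion": [[30,-1,0,0,0,0,0.2],[40,0,0,0,0,0,0.2],[40,0,0,0,0,0,0.2],[36,0,0,0,0,0,0.2],[18,0,0,0,0,0,0.3]], "newtons": 25}}

```text
clock: 43.0
eef_pos: [398.8, -316.7, 49.7]
tcp_rot: [[-0.003, 1.0, -0.015], [0.003, -0.015, -1.0], [-1.0, -0.004, -0.003]]
wrist_force: [-0.9, -0.8, 0.5]
width: 0.763
```

Emit:
{"fn": "apply_moves", "kwargs": {"motion": [[0,0,0,0,0,0,1],[0,0,0,0,0,0,1],[0,0,0,0,0,0,1],[0,0,0,0,0,0,1],[0,0,0,0,0,0,1]]}}

```text
clock: 43.42
eef_pos: [401.7, -318.6, 55.0]
tcp_rot: [[0.002, 1.0, -0.016], [-0.002, -0.016, -1.0], [-1.0, 0.002, 0.002]]
wrist_force: [0.6, 0.2, -0.1]
width: 0.416
```

Emit:
{"fn": "apply_moves", "kwargs": {"motion": [[0,0,0,0,0,0,1],[0,0,0,0,0,0,1],[0,0,0,0,0,0,1],[0,0,0,0,0,0,1],[0,0,0,0,0,0,1]]}}

```text
clock: 43.83
eef_pos: [401.0, -318.0, 53.9]
tcp_rot: [[0.001, 1.0, -0.016], [-0.001, -0.016, -1.0], [-1.0, 0.001, 0.001]]
wrist_force: [-0.7, 0.2, 7.2]
width: 0.216
```

```bash
python3 - <<'E'
from h import *
s=st();to((402.5,-231.4,54),s)
E
```

```text
t 43.83 tcp [ 401.  -318.    53.9] jaw -90.9 x [ 0.001 -0.001 -1.   ] F [-0.7  0.2  7.2] w 19.9
tool shift to (402.5, -231.4, 54) [ -0.1   0.1 -86.7] n 87.0
```

Emit:
{"fn": "apply_moves", "kwargs": {"motion": [[0,0,-10,0,0,0,1],[0,0,-20,0,0,0,1],[0,0,-22,0,0,0,1],[0,0,-18,0,0,0,1],[0,0,-9,0,0,0,1]]}}

```text
clock: 44.25
eef_pos: [401.9, -236.9, 53.9]
tcp_rot: [[-0.0, 1.0, -0.015], [-0.0, -0.015, -1.0], [-1.0, -0.0, 0.0]]
wrist_force: [-2.5, -2.0, 6.8]
width: 0.217
```

Emit:
{"fn": "apply_moves", "kwargs": {"motion": [[0,0,-5,0,0,0,1],[0,0,-2.7,0,0,0,1],[0,0,0,0,0,0,1],[0,0,0,0,0,0,1],[0,0,0,0,0,0,1]]}}

```text
clock: 44.67
eef_pos: [402.0, -230.3, 53.9]
tcp_rot: [[-0.0, 1.0, -0.016], [0.0, -0.016, -1.0], [-1.0, -0.0, -0.0]]
wrist_force: [-2.9, 1.9, 11.2]
width: 0.216
```

Emit:
{"fn": "apply_moves", "kwargs": {"motion": [[0,0,0,0,0,0,1],[0,0,0,0,0,0,1],[0,0,0,0,0,0,1],[0,0,0,0,0,0,1],[0,0,0,0,0,0,1]]}}

```text
clock: 45.08
eef_pos: [401.9, -230.4, 53.9]
tcp_rot: [[-0.0, 1.0, -0.016], [0.0, -0.016, -1.0], [-1.0, -0.0, -0.0]]
wrist_force: [-2.6, 2.7, 10.6]
width: 0.216
```

Emit:
{"fn": "apply_moves", "kwargs": {"motion": [[0,0,0.8,0,0,0,1],[0,0,0,0,0,0,1],[0,0,0,0,0,0,0.5],[0,0,0,0,0,0,0.5],[0,0,0,0,0,0,0.5]]}}

```text
clock: 45.5
eef_pos: [402.1, -231.6, 53.3]
tcp_rot: [[-0.0, 1.0, -0.016], [0.0, -0.016, -1.0], [-1.0, -0.0, -0.0]]
wrist_force: [-0.5, -0.3, 0.4]
width: 0.386
```

Emit:
{"fn": "apply_moves", "kwargs": {"motion": [[0,0,0,0,0,0,0.5],[-20,0,0,0,0,0,0.5],[-40,0,0,0,0,0,0.2],[-40,0,0,0,0,0,0],[-40,0,0,0,0,0,0]]}}

```text
clock: 45.92
eef_pos: [401.5, -231.5, 194.7]
tcp_rot: [[-0.001, 1.0, -0.016], [0.001, -0.016, -1.0], [-1.0, -0.001, -0.001]]
wrist_force: [0.8, -1.0, -0.0]
width: 0.668
```

Emit:
{"fn": "apply_moves", "kwargs": {"motion": [[-20,-20,0,0,0,0,0],[0,-20,0,0,0,0,0],[0,0,0,0,0,0,0],[0,0,0,0,0,0,0],[0,0,0,0,0,0,0]]}}

```text
clock: 46.33
eef_pos: [362.4, -231.2, 213.1]
tcp_rot: [[0.0, 1.0, -0.016], [0.0, -0.016, -1.0], [-1.0, 0.0, -0.0]]
wrist_force: [-0.6, 0.2, 0.4]
width: 0.989
```

```bash
python3 - <<'E'
from h import *
for i in range(3): cams.get_image('side')
s=st();snap('wrist','w21.png')
a=cv2.imread('pics/w21.png');cv2.imwrite('pics/w21c.png',cv2.resize(a[60:240,150:400],None,fx=3.2,fy=3.2,interpolation=cv2.INTER_CUBIC))
for n,f in(('scene','s21.png'),('side','d21.png')):snap(n,f)
b=cv2.imread('pics/s21.png');d=cv2.imread('pics/d21.png')
cv2.imwrite('pics/m21.png',np.hstack([cv2.resize(b[90:300,150:350],(400,420)),cv2.resize(d[130:320,160:340],(398,420))]))
E
```

```text
t 46.48 tcp [ 362.6 -231.   212.8] jaw -90.9 x [-0.001  0.001 -1.   ] F [-0.6  0.8 -0.3] w 91.6
```

View pics/w21c.png

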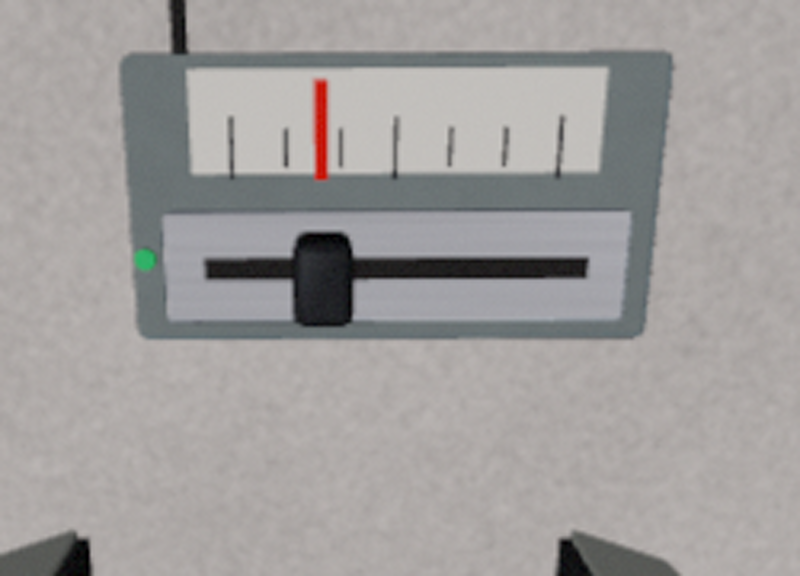

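View pics/m21.png

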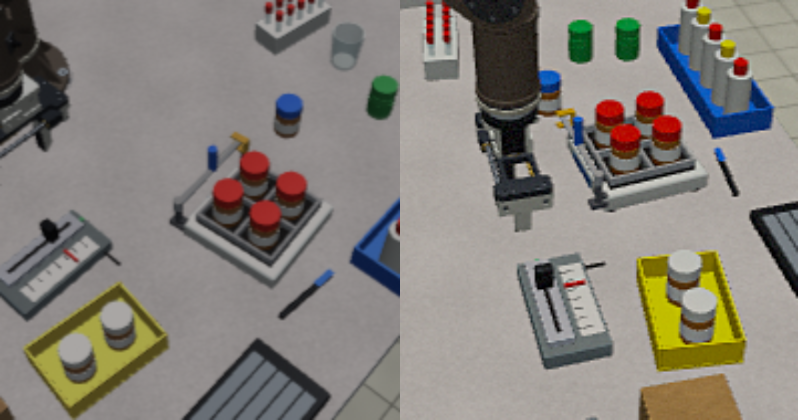

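```bash
python3 - <<'E'
from h import *
st();print(bot.sign_off())
E
```

```text
t 46.63 tcp [ 362.4 -231.1  212.9] jaw -90.9 x [-0.001  0.001 -1.   ] F [-0.1  0.5 -0. ] w 91.6
the job is handed in; nothing more can be done
None
```

The job is done and handed in at 46.6 s of the 192 s allowed; sign-off reported no verdict.

I worked in the required order:
1. Slid the speed to zero, against its end stop.
2. Put the two white-capped jars in the yellow tub.
3. Stood the four red-capped jars in the four bays.
4. Pushed the gate shut by its handle until it met resistance (about 7–9 N).
5. Moved the slider up to the red mark.

What the last checks showed:
- **Slider:** in the close-up the grip's middle is about 1 mm or less from the red mark.
- **Gate:** the bar lies in the yellow catch.
- **Jars:** the scene and side views show all four red-capped jars upright, one to a bay, and both spent jars standing in the tub.
- **Everything else:** the blue-capped jar still stands where it was. The other bench items in those views look unmoved, but I did not measure them.
- **Arm:** it ended clear of everything, with its force reading near zero.

No checks failed. The first wrist view of the tub came out about 4% too small because the arm was still swinging. I averaged it with the first measurement to place the spent jars.

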